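# Slide a parts bin home into the free bay under a low shelf

## Task

Put the loose parts bin standing in front of the rack into the rack's one free bay (the one with the green floor strip): under the shelf, its low labelled front facing the robot, standing flat on the bench and pushed fully home so that its back touches the yellow stop bar. Push gently, keep the bin upright, and leave the two other bins, the spray can and the carton where they stand.

Things in the scene. Friction and masses are not known exactly. Their poses are not given: they have to be found in the camera images.
- bin: Loose beige parts bin, 130 long (x) x 60 wide (y) x 85 high, about 0.4 kg, red, white and blue cartons fixed inside. Origin: centre of underside. +x end: closed back, 85 high; -x end: low front, 42 high, white label. Side walls 42 high over the front 20 mm, 64 up to 38 mm from the front, then 85. Starts in front of the rack, front roughly towards the robot.
- bin_front (a point): Centre of the loose bin's low front face: 65 mm along -x from the bin's origin, 21 mm up.
- rack: Fixed dark steel rack: slatted shelf 225 wide, 180 deep, underside 97, top 117 above the bench, over 3 bays open to the front, with the bench as floor. Origin: middle of shelf's front edge, at bench level; +x into the bays. Bay centres at y = -71, 0, +71; each 67 wide between 4 mm dividers (50 high, the outer two 97) that begin 5 behind the front edge.
- stop_bar: Fixed yellow bar, 30 high, 12 thick, across the back of all bays. Origin: middle of its front face, at bench level; -x points out of the bays. The face lies 148 to 164 behind the shelf's front edge (it varies), so a bin that is home has its front 18 to 34 behind that edge.
- green_strip: Thin flat green strip (185 x 50, no thickness to speak of) on the bench in the free bay, sticking out in front. Its origin is where the loose bin's origin must end: on the bay's centre line, 65 in front of the stop bar. Axes as the rack's.
- bin_a: A bin of the same shape standing in another bay (brown and white cartons in it), 0.6 kg. Origin: centre of its underside. Leave alone.
- bin_b: A bin of the same shape standing in another bay (black and brown cartons in it), 0.6 kg. Origin: centre of its underside. Leave alone.
- spray_can: Blue can, 52 diameter, 120 high, on the bench to one side. Origin: centre of its underside. Leave alone.
- carton: Brown cardboard box 70 x 50 x 60 high, on the bench to the other side. Origin: centre of its underside. Leave alone.

How it is judged:
By the outcome, as a careful person would: the job done as asked, in the order asked, and still so for the second after the job is handed in, with the robot touching nothing.
It also fails if it takes over 64 s, if anything falls off the work surface, if the arm or the gripper's body presses on something with over 40 N, if the wrist force passes 120 N, or if a joint passes its speed limit or range.

## Robot

A 6-joint arm with a two-finger parallel gripper is mounted at the origin on the work surface. World frame = base frame: x ahead of the robot, y to its left, z up, the work surface at z = 0. Lengths are in mm, angles in rad, forces in N, time in s.
With the tool pointing down it reaches from about 350 to 775 mm from the base axis. Payload 7.3 kg.
Tool frame: the origin (TCP) lies between the finger pads; the fingertips stand 8 mm ahead of it and the grasp point (between the pads) lies 11 mm behind it; y points along the fingers, z is the direction in which the jaws open and shut, and the axes are right-handed (so a half turn about y gives the same grasp; the last joint's range is limited). The gripper opens to 92 mm and grips with 3 to 60 N. Pads are 19 mm wide; open, the fingers measure 130 mm over their backs; the gripper's body (75 mm by 190 mm) begins 47 mm behind the grasp point.
Start: joints at [1.116, 0.342, 1.524, -0, 1.275, -0.146], TCP at [159.541, 500.191, 234.741] pointing down, gripper open.
Joint ranges: [-2.53, 2.53], [-0.77, 2.02], [0.04, 2.7], [-1, 4.14], [0.28, 2.66], [-3.11, 3.11]. Speed limits (rad/s): [2.57, 2.57, 3.14, 3.14, 3.14, 3.14].

## Interface

Orientations are given as [roll, pitch, yaw] about the fixed x, y, z axes, in that order (R = Rz(yaw) Ry(pitch) Rx(roll)).
In Python, from plant import bot, vision, job gives the robot as it stands. The module is installed in compiled form; this text tells all that it offers.
- The arm moves only by the tool arm_command, never from a script. Its argument "deltas" is a list of rows, each a list of 4 numbers: the shift along the tool's x, y, z in m, then the turn about the tool's y in degrees. In form: [[x, y, z, twist], ...]. A call has 1 to 5 rows; each row shifts and turns the commanded pose from where the row before left it, along the tool's axes as they then stand; what a row does not reach is not made up. A row lasts 1/10 s, in which the tool goes at most 50 mm and 8.59 degrees, less where a joint would pass 70% of its speed; a pose out of reach is approached as far as the arm can. A call is refused whole if a number of a shift passes 0.05 or a number of a turn 8.59, either way. A call with a gripper value outside its range is refused whole. "claw" is the closure in counts, from 0 (fully open) to 255 (shut), set as the call begins (left out, the last holds). The fingers move at their own pace and stop on an object; the grip force is fixed at half the most. Time passes only in rows, so rows that do not move let the fingers close. It gives the time, the measured TCP pose, the force and the opening at its end, in the units of the state.
- bot.get_obs(): the state, without advancing time (a new reading comes with each control period).
- vision.capture(name): name is "scene" or "top" or "wrist"; returns a dict with "img" (420x560x3 uint8, red, green, blue), "camera_matrix" (3x3 intrinsics, pixels), "dist_coeffs" ([k1, k2, p1, p2, k3] as OpenCV has them; the pictures are not rectified), "world_to_cam" (4x4, takes a point from world to camera coordinates); the wrist camera has in their place "mount" (4x4, takes a point from camera to tool coordinates, whose origin is the TCP and whose axes are the tool frame's). Camera axes: x right, y down, z forward; pixel columns grow to the right and rows downward; lengths in mm; the calibration is good to about 2 mm. A picture is of the moment at which its call begins: read the wrist's pose just before it. There is no depth.
- job.close_job(): hands the job in, once; it reports no verdict.
Trained networks look in a picture, given as the dict that the camera call returned (one of the last four; its "shot" number tells which), for a name from the list of things; names that differ only in an ending like _2 or _b are one class to them, and where a whole thing is asked for, a point or a joint stands for the part that bears it (a point fixed in the world has none). Each returns a list of dicts, best first, with "confidence" (0 to 1); they miss things now and then, are a little off and sometimes report something else, mostly with a low value. They report only what shows in the picture. A call takes as long as a camera call.
- vision.find_in(picture, name): "xyz" ([x, y, z] in mm, in the coordinates of the camera as it stood for that picture, good to about 4 mm: the middle of the surface that is visible of it).
- vision.regions_of(picture, name): "mask" (420x560 bool, what is visible of it).
The state is a dict: "time": time; "joint_positions": joint angles; "dq": joint speeds; "tau": joint torques, N m; "tool_pos": TCP position; "tcp_rot": TCP orientation; "contact_force": force on the tool from outside, world axes, zero at the start; "moment": the same for the moment, N m; "grip_width": finger opening in mm.
Only numpy, scipy, OpenCV 4.12 (cv2) and the standard library are available. Lean on these libraries where they do the work, as an engineer would, in place of code of your own. Each camera call takes 0.05 s, during which the arm holds its last target. There are 200 camera calls.

## Working session

There is one attempt and no reset: what is moved stays moved. The work goes in short steps, Python scripts to look and compute and a tool call to move; the robot and the scene stay as the last step left them, time stands still between calls to the robot, and variables do not carry over. Pictures are saved under pics/ and viewed, about 8 in all and at most 12, crops included, and the job is handed in when it is done.

Besides the shell and the picture viewer there is one more tool, called after ">>>" by a JSON object that holds its "op" and its "data". arm_command: Moves the arm, as the interface text tells. Its arguments: {"type":"object","properties":{"deltas":{"type":"array","items":{"type":"array","items":{"type":"number"}}},"claw":{"type":"number"}},"required":["deltas"]}

```bash
mkdir -p pics; cat > h.py <<'E'
import numpy as np, cv2
from plant import bot, vision, job
from scipy.spatial.transform import Rotation as R
def toolT():
    o=bot.get_obs(); T=np.eye(4); T[:3,:3]=R.from_euler('xyz',o['tcp_rot']).as_matrix(); T[:3,3]=o['tool_pos']; return T
def shot(n):
    T=toolT(); p=vision.capture(n)
    p['c2w']=T@np.array(p['mount']) if n=='wrist' else np.linalg.inv(p['world_to_cam'])
    return p
def save(p,f): cv2.imwrite('pics/'+f,p['img'][:,:,::-1])
def w(p,x): return (p['c2w']@np.append(x,1))[:3]
def find(p,names):
    for n in names:
        print(n,[(np.round(w(p,d['xyz'])).tolist(),round(d['confidence'],2)) for d in vision.find_in(p,n)[:4]])
def ray(p,uv,z):
    q=cv2.undistortPoints(np.array(uv,float).reshape(-1,1,2),np.array(p['camera_matrix']),np.array(p['dist_coeffs'])).reshape(-1,2)
    d=np.c_[q,np.ones(len(q))]@p['c2w'][:3,:3].T; o=p['c2w'][:3,3]
    return o+d*((z-o[2])/d[:,2])[:,None]
E
python3 - <<'E'
from h import *
o=bot.get_obs(); print(o); print(np.round(toolT(),3))
for n in ('scene','top'):
    p=shot(n); save(p,n+'0.png'); print(n,np.round(p['c2w'],2).tolist())
    find(p,['bin','bin_front','rack','stop_bar','green_strip','spray_can','carton'])
    np.save(n+'.npy',p,allow_pickle=True)
a,b=cv2.imread('pics/scene0.png'),cv2.imread('pics/top0.png')
E
```

```text
{'time': 0.0, 'joint_positions': array([ 1.11598901e+00,  3.42710265e-01,  1.52500267e+00, -6.11377242e-06,
        1.27539174e+00, -1.46005831e-01]), 'dq': array([ 0.00050774, -0.00096887,  0.00063967, -0.00143126,  0.00011157,
        0.00093994]), 'tau': array([ 6.04382421e-04, -4.31247711e+01, -2.44216883e+01,  7.17212283e-02,
        5.60665573e-02, -1.83836064e-04]), 'tool_pos': array([159.3680657 , 499.82058744, 234.0564241 ]), 'tcp_rot': array([-1.57229311e+00,  2.14196512e-04, -3.08799866e-01]), 'contact_force': array([-0.52635813, -0.59931681, -0.30198344]), 'moment': array([ 0.0408914 ,  0.00201062, -0.00517632]), 'grip_width': 91.53444570720175}
[[ 9.53000e-01 -1.00000e-03  3.04000e-01  1.59368e+02]
 [-3.04000e-01 -1.00000e-03  9.53000e-01  4.99821e+02]
 [-0.00000e+00 -1.00000e+00 -1.00000e-03  2.34056e+02]
 [ 0.00000e+00  0.00000e+00  0.00000e+00  1.00000e+00]]
scene [[-0.52, 0.67, -0.53, 1253.74], [0.86, 0.42, -0.31, 376.62], [0.02, -0.61, -0.79, 1036.2], [0.0, 0.0, 0.0, 1.0]]
bin [([727.0, 28.0, 63.0], 0.84), ([482.0, 9.0, 60.0], 0.57)]
bin_front [([478.0, 8.0, 59.0], 0.63)]
rack [([696.0, 37.0, 111.0], 0.94)]
stop_bar [([552.0, -345.0, 78.0], 0.72), ([770.0, 34.0, 24.0], 0.71), ([561.0, 357.0, 59.0], 0.34)]
green_strip [([682.0, -48.0, -1.0], 0.79), ([480.0, 9.0, 62.0], 0.4)]
spray_can [([549.0, -346.0, 80.0], 0.83)]
carton [([560.0, 357.0, 58.0], 0.92)]
top [[-0.01, -0.99, 0.14, 446.36], [-1.0, 0.01, 0.03, -9.8], [-0.03, -0.14, -0.99, 1008.7], [0.0, 0.0, 0.0, 1.0]]
bin [([710.0, 31.0, 59.0], 0.94), ([691.0, 100.0, 62.0], 0.86), ([447.0, 2.0, 60.0], 0.74)]
bin_front [([442.0, -2.0, 62.0], 0.92)]
rack [([686.0, 29.0, 117.0], 0.63)]
stop_bar [([763.0, -34.0, 32.0], 0.69)]
green_strip [([659.0, -40.0, 3.0], 0.93)]
spray_can [([532.0, -350.0, 112.0], 0.77)]
carton [([444.0, 1.0, 57.0], 0.72), ([543.0, 347.0, 58.0], 0.59)]
```

View pics/scene0.png

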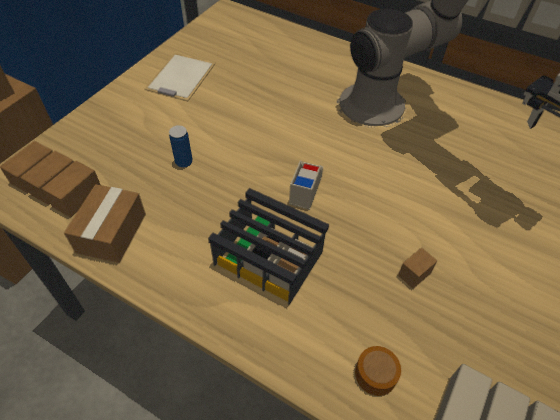

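View pics/top0.png

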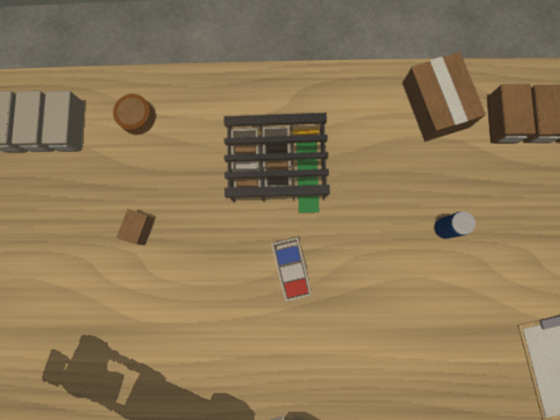

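The scene picture shows the loose bin near (305,185) and the rack near (268,245). The top picture shows the bin at (291,269), turned about 10°, and the free bay on the right, with the strip at (308,165). The shelf is made of slats running across, with gaps between them. I'll go above it for a close look.

>>> {"op": "arm_command", "data": {"deltas": [[0, 0, 0, -5.9], [0, 0, 0, -5.9], [0, 0, 0, -5.9], [0.028, -0.01, -0.038, 0], [0.028, -0.01, -0.038, 0]]}}

```text
time: 1.3
tool_pos: [215.5, 423.6, 254.5]
tcp_rot: [-1.572, 0.0, 0.003]
contact_force: [2.2, -0.1, 0.6]
grip_width: 92.1
```

>>> {"op": "arm_command", "data": {"deltas": [[0.028, -0.01, -0.038, 0], [0.028, -0.01, -0.038, 0], [0.028, -0.01, -0.038, 0], [0.028, -0.01, -0.038, 0], [0.028, -0.01, -0.038, 0]]}}

```text
time: 1.8
tool_pos: [356.3, 232.5, 305.4]
tcp_rot: [-1.57, -0.001, 0.0]
contact_force: [1.1, 1.3, -0.5]
grip_width: 91.7
```

>>> {"op": "arm_command", "data": {"deltas": [[0.028, -0.01, -0.038, 0], [0.028, -0.01, -0.038, 0], [0.028, 0, -0.038, 0], [0.028, 0, -0.038, 0], [0.028, 0, -0.038, 0]]}}

```text
time: 2.3
tool_pos: [496.5, 42.4, 325.0]
tcp_rot: [-1.571, -0.001, -0.0]
contact_force: [1.2, 1.2, 0.2]
grip_width: 91.7
```

```bash
python3 - <<'E'
from h import *
print(np.round(toolT(),3).tolist(), bot.get_obs()['time'])
p=shot('wrist'); save(p,'w1.png'); print(np.round(p['mount'],2).tolist()); print(np.round(p['camera_matrix'],1).tolist(),p['dist_coeffs'])
find(p,['bin','bin_front','rack','stop_bar','green_strip'])
np.save('w1.npy',p,allow_pickle=True)
s=shot('scene'); np.save('s1.npy',s,allow_pickle=True)
T=toolT()[:3,3]
v,_=cv2.projectPoints(T.reshape(1,3),cv2.Rodrigues(s['world_to_cam'][:3,:3])[0],s['world_to_cam'][:3,3],np.array(s['camera_matrix']),np.array(s['dist_coeffs']))
u,vv=v.ravel().astype(int); print(u,vv)
c=s['img'][max(0,vv-110):vv+80,max(0,u-110):u+110,::-1]
c=cv2.resize(c,None,fx=2.6,fy=2.6,interpolation=cv2.INTER_CUBIC)
cv2.imwrite('pics/s1.png',np.hstack([c])[:600,:800])
E
```

```text
[[1.0, 0.001, 0.0, 496.454], [-0.0, 0.0, 1.0, 42.386], [0.001, -1.0, 0.0, 324.982], [0.0, 0.0, 0.0, 1.0]] 2.3
[[-0.0, 0.95, 0.31, -82.74], [-0.0, -0.31, 0.95, -151.69], [1.0, 0.0, 0.0, -0.6], [0.0, 0.0, 0.0, 1.0]]
[[295.8, 0.0, 279.3], [0.0, 295.8, 207.1], [0.0, 0.0, 1.0]] [-0.03727397  0.          0.          0.          0.        ]
bin [([445.0, -4.0, 64.0], 0.8), ([666.0, 26.0, 48.0], 0.6)]
bin_front [([444.0, -2.0, 65.0], 0.83)]
rack [([645.0, 23.0, 117.0], 0.76)]
stop_bar [([769.0, -37.0, 31.0], 0.57)]
green_strip [([617.0, -44.0, 1.0], 0.61)]
321 117
```

View pics/w1.png

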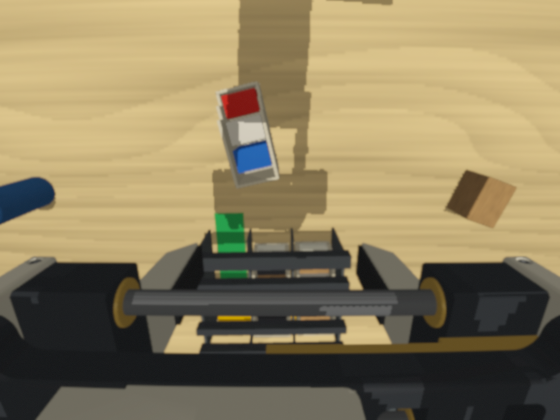

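View pics/s1.png

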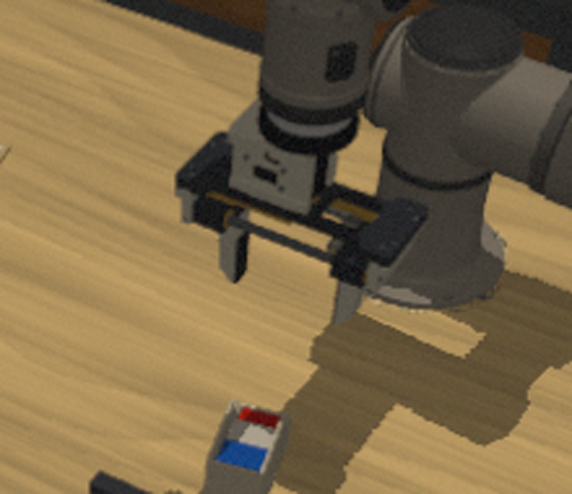

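The wrist picture shows the bin from (240,90) to (260,180) with the red carton towards the robot. The rack is mostly hidden by the gripper. The gripper body is wide along the jaws and sits low over the fingers, so it cannot follow a low push under the shelf. I need to know how the slats and gaps lie.

>>> {"op": "arm_command", "data": {"deltas": [[0.04, 0, -0.02, 0], [0.04, 0, -0.02, 0], [0.04, 0, -0.02, 0], [0, 0, 0, 0]]}}

```text
time: 3.05
tool_pos: [618.4, -16.7, 321.9]
tcp_rot: [-1.571, 0.002, -0.0]
contact_force: [-0.3, 1.5, -1.3]
grip_width: 91.3
```

```bash
python3 - <<'E'
from h import *
print(np.round(toolT()[:3,3],1).tolist(), bot.get_obs()['time'])
p=shot('wrist'); np.save('w2.npy',p,allow_pickle=True)
find(p,['bin','bin_front','rack','stop_bar','green_strip'])
c=p['img'][0:330,130:430,::-1]; c=cv2.resize(c,None,fx=1.8,fy=1.8,interpolation=cv2.INTER_CUBIC); 
t=np.load('top.npy',allow_pickle=True).item()
cv2.imwrite('pics/w2.png',c)
E
```

```text
[618.4, -16.7, 321.9] 3.05
bin [([455.0, 0.0, 66.0], 0.75), ([687.0, 30.0, 66.0], 0.7)]
bin_front [([453.0, 1.0, 64.0], 0.71)]
rack [([671.0, 17.0, 121.0], 0.72)]
stop_bar [([764.0, -37.0, 1.0], 0.54)]
green_strip [([653.0, -44.0, 3.0], 0.74)]
```

View pics/w2.png

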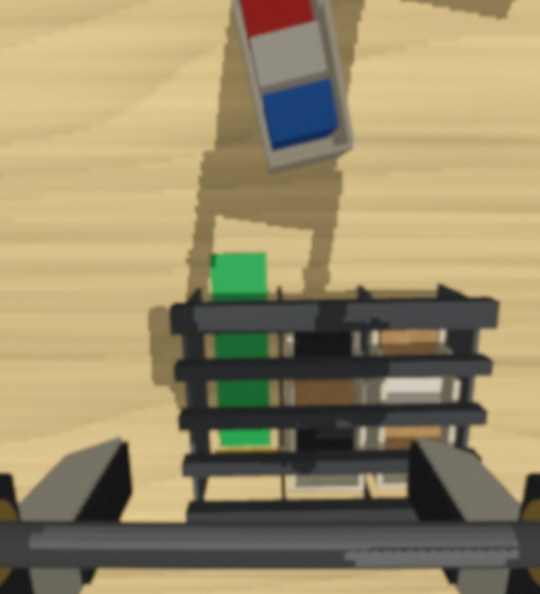

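The wrist picture shows the slats across the free bay at crop rows 303–330, 357–378, 408–428 and 455–472, with wide gaps between them. The bin is open at its back (blue carton end).

```bash
python3 - <<'E'
from h import *
p=np.load('w2.npy',allow_pickle=True).item()
print(np.round(p['c2w'][:3,3],1))
hsv=cv2.cvtColor(p['img'],cv2.COLOR_RGB2HSV)
for u in (255,268,):
    print(u,[(v,int(p['img'][v,u].max())) for v in range(138,290)])
r=lambda cx,cy,z: np.round(ray(p,[[130+cx/1.8,cy/1.8]],z)[0],1).tolist()
print('front slat top corners',r(173,330,117),r(497,325,117),'bottom-front',r(173,305,97),r(497,298,97))
print('back top',r(187,520,117))
print('bin top back corners',r(272,170,85),r(352,146,85),'left@red',r(235,5,85),r(327,5,85))
print('strip',r(210,255,0),r(266,253,0))
for cx,cy in ((272,148),(338,128),(262,95),(330,80),(256,88),(328,70),(249,38),(313,22)): print(cx,cy,r(cx,cy,50),r(cx,cy,70))
E
```

```text
[536.  -17.3 473.8]
255 [(138, 209), (139, 192), (140, 167), (141, 168), (142, 172), (143, 172), (144, 172), (145, 173), (146, 172), (147, 173), (148, 173), (149, 172), (150, 172), (151, 172), (152, 172), (153, 172), (154, 172), (155, 172), (156, 172), (157, 172), (158, 172), (159, 172), (160, 170), (161, 166), (162, 150), (163, 124), (164, 106), (165, 100), (166, 89), (167, 70), (168, 51), (169, 54), (170, 67), (171, 74), (172, 75), (173, 75), (174, 75), (175, 76), (176, 75), (177, 75), (178, 74), (179, 74), (180, 74), (181, 74), (182, 71), (183, 62), (184, 60), (185, 78), (186, 96), (187, 103), (188, 104), (189, 104), (190, 104), (191, 103), (192, 104), (193, 104), (194, 104), (195, 104), (196, 103), (197, 99), (198, 85), (199, 61), (200, 41), (201, 36), (202, 37), (203, 40), (204, 43), (205, 42), (206, 41), (207, 42), (208, 40), (209, 41), (210, 51), (211, 70), (212, 89), (213, 100), (214, 102), (215, 103), (216, 103), (217, 103), (218, 103), (219, 103), (220, 103), (221, 102), (222, 103), (223, 102), (224, 98), (225, 84), (226, 60), (227, 41), (228, 34), (229, 34), (230, 37), (23
[... 2421 characters left out ...]
2)]
front slat top corners [619.7, -82.8, 117.0] [615.9, 140.2, 117.0] bottom-front [606.1, -85.5, 97.0] [600.7, 146.5, 97.0]
back top [770.5, -80.3, 117.0]
bin top back corners [514.6, -14.8, 85.0] [499.0, 39.5, 85.0] left@red [414.7, -38.6, 85.0] [414.6, 20.0, 85.0]
strip [580.0, -68.4, 0.0] [578.3, -19.4, 0.0]
272 148 [497.3, -14.7, 50.0] [499.1, -14.8, 70.0]
338 128 [483.4, 33.8, 50.0] [485.9, 31.3, 70.0]
262 95 [461.3, -22.0, 50.0] [464.9, -21.7, 70.0]
330 80 [451.3, 26.9, 50.0] [455.3, 24.8, 70.0]
256 88 [456.7, -26.3, 50.0] [460.5, -25.8, 70.0]
328 70 [444.8, 25.3, 50.0] [449.1, 23.2, 70.0]
249 38 [424.4, -31.0, 50.0] [429.7, -30.4, 70.0]
313 22 [414.3, 13.9, 50.0] [420.0, 12.4, 70.0]
```

```bash
python3 - <<'E'
from h import *
p=np.load('w2.npy',allow_pickle=True).item()
for v in (166.5,170,184.5,198.7,203,211.3,225.5,230,237.8,250.7,256.5,263.5,278,284.5):
    a=ray(p,[[262,v]],117)[0]; b=ray(p,[[262,v]],97)[0]; print(v,'z117:',round(a[0],1),'z97:',round(b[0],1))
t=np.load('top.npy',allow_pickle=True).item()
col=t['img'][105:220,300:316].max(2).mean(1)
print([(v+105,int(c)) for v,c in enumerate(col)])
for v in range(110,216,15): print(v,[np.round(ray(t,[[308,v]],z)[0],1).tolist() for z in (117,97,30,0)])
# strip outline
for q,n in ((p,'w'),(t,'t')):
    h=cv2.cvtColor(q['img'],cv2.COLOR_RGB2HSV); m=cv2.inRange(h,(45,120,30),(80,255,255)); ys,xs=np.nonzero(m)
    for v in (ys.min()+5,int(np.median(ys))):
        x=xs[ys==v]; print(n,v,np.round(ray(q,[[x.min()-.5,v],[x.max()+.5,v]],0),1).tolist())
    print(n,'ends',np.round(ray(q,[[np.median(xs),ys.min()-.5],[np.median(xs),ys.max()+.5]],0),1).tolist())
E
```

```text
166.5 z117: 598.8 z97: 602.3
170 z117: 603.1 z97: 606.9
184.5 z117: 621.2 z97: 626.0
198.7 z117: 639.5 z97: 645.3
203 z117: 645.1 z97: 651.3
211.3 z117: 656.2 z97: 662.9
225.5 z117: 675.6 z97: 683.4
230 z117: 681.8 z97: 690.0
237.8 z117: 692.9 z97: 701.6
250.7 z117: 711.5 z97: 721.4
256.5 z117: 720.1 z97: 730.4
263.5 z117: 730.6 z97: 741.5
278 z117: 753.0 z97: 765.2
284.5 z117: 763.3 z97: 776.1
[(105, 166), (106, 166), (107, 168), (108, 166), (109, 164), (110, 163), (111, 160), (112, 140), (113, 95), (114, 61), (115, 57), (116, 58), (117, 60), (118, 59), (119, 59), (120, 59), (121, 54), (122, 45), (123, 66), (124, 112), (125, 128), (126, 108), (127, 98), (128, 100), (129, 106), (130, 125), (131, 155), (132, 162), (133, 131), (134, 89), (135, 67), (136, 58), (137, 58), (138, 60), (139, 60), (140, 53), (141, 47), (142, 70), (143, 101), (144, 112), (145, 96), (146, 75), (147, 71), (148, 71), (149, 76), (150, 97), (151, 102), (152, 81), (153, 60), (154, 59), (155, 61), (156, 61), (157, 54), (158, 51), (159, 74), (160, 81), (161, 75), (162, 71), (163, 70), (164, 76), (165, 100), (166, 114
[... 957 characters left out ...]
 30.0], [717.3, -44.7, -0.0]]
170 [[652.9, -40.1, 117.0], [657.5, -40.8, 97.0], [673.1, -43.1, 30.0], [680.0, -44.1, 0.0]]
185 [[620.3, -39.6, 117.0], [624.2, -40.3, 97.0], [637.3, -42.5, 30.0], [643.1, -43.5, 0.0]]
200 [[588.0, -39.1, 117.0], [591.2, -39.8, 97.0], [601.9, -42.0, 30.0], [606.6, -43.0, 0.0]]
215 [[556.1, -38.6, 117.0], [558.6, -39.3, 97.0], [566.8, -41.5, 30.0], [570.5, -42.4, 0.0]]
w 146 [[586.7, -68.8, 0.0], [586.8, -21.4, 0.0]]
w 190 [[658.5, -66.2, 0.0], [658.5, -19.9, 0.0]]
w ends [[578.2, -42.6, 0.0], [762.9, -45.6, -0.0]]
t 148 [[734.8, -43.7, 0.0], [734.6, -63.2, -0.0]]
t 183 [[648.3, -20.8, -0.0], [647.8, -64.0, 0.0]]
t ends [[748.7, -42.7, 0.0], [578.9, -40.2, 0.0]]
```

Front slat is about x 602–621. The gaps behind it are about 24 mm deep, 27 mm for the third. The bay centre is y≈-43 and the bar face is x≈763. The bin yaw is about 13°. A push at the low front can't get home because the body hits the shelf, so the last pushes must go down through the slat gaps onto the bin's upper features. Next I move above the bin for a close look.

>>> {"op": "arm_command", "data": {"deltas": [[-0.038, 0.014, 0.002, 0], [-0.038, 0.014, 0.002, 0], [-0.038, 0.014, 0.002, 0], [-0.038, 0.014, 0.002, -6.6], [-0.038, 0.014, 0, -6.6]]}}

```text
time: 3.85
tool_pos: [423.5, -11.0, 255.0]
tcp_rot: [-1.571, -0.002, 0.237]
contact_force: [-0.4, -0.9, 0.9]
grip_width: 91.9
```

>>> {"op": "arm_command", "data": {"deltas": [[0, 0, 0, 0], [0, 0, 0, 0]]}}

```text
time: 4.05
tool_pos: [425.3, -11.7, 255.9]
tcp_rot: [-1.572, -0.003, 0.23]
contact_force: [0.4, 0.8, -1.0]
grip_width: 91.9
```

```bash
python3 - <<'E'
from h import *
print(np.round(toolT()[:3,3],1).tolist(), bot.get_obs()['time'],bot.get_obs()['tcp_rot'])
p=shot('wrist'); np.save('w3.npy',p,allow_pickle=True)
find(p,['bin','bin_front','green_strip'])
c=cv2.resize(p['img'][20:290,130:430,::-1],None,fx=2.2,fy=2.2,interpolation=cv2.INTER_CUBIC); cv2.imwrite('pics/w3.png',c)
E
```

```text
[425.3, -11.7, 255.9] 4.05 [-1.57172663 -0.00254818  0.22979888]
bin [([642.0, 29.0, 45.0], 0.88), ([441.0, -1.0, 66.0], 0.86), ([632.0, 96.0, 40.0], 0.8)]
bin_front [([442.0, -5.0, 68.0], 0.89)]
green_strip [([603.0, -44.0, -0.0], 0.85)]
```

View pics/w3.png

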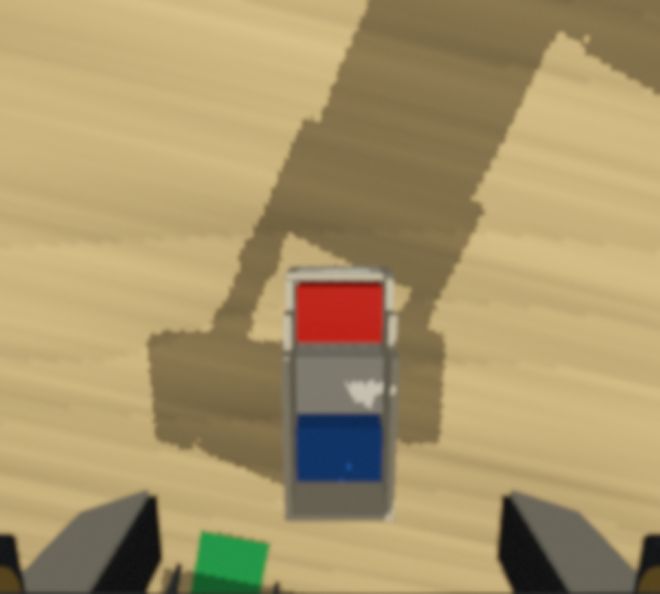

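The close picture shows the bin square with the tool. The front edge is at crop row 270, red at 283–343, white at 357–415, blue at 415–482 and the back rim at 518. Next I work out carton heights by comparing this view with the previous one.

```bash
python3 - <<'E'
from h import *
from scipy.optimize import least_squares
W={n:np.load(n+'.npy',allow_pickle=True).item() for n in('w2','w3')}
T3=None
r=lambda q,u,v,z: ray(W[q],[[u,v]],z)[0]
c3=lambda cx,cy:(130+cx/2.2,20+cy/2.2)
bl=r('w3',*c3(285,519),85); br=r('w3',*c3(393,519),85); fl=r('w3',*c3(288,269),42); fr=r('w3',*c3(391,269),42)
print('back',bl,br,'front',fl,fr,'w',np.linalg.norm(br-bl),'L',np.linalg.norm((bl+br-fl-fr)[:2]/2))
f=(fl+fr)/2; b=(bl+br)/2; yaw=np.arctan2(b[1]-f[1],b[0]-f[0]); e=np.array([np.cos(yaw),np.sin(yaw)]); o=(f+b)[:2]/2
yaw2=np.arctan2(-(br-bl)[0],(br-bl)[1])
print('yaw',np.degrees(yaw),np.degrees(yaw2),'origin',o)
def prof(q,off=0):
    p=W[q]; M=np.linalg.inv(p['c2w']); out=[]
    for s in np.arange(0,140,2):
        P=o+e*(s-65)+off*np.array([-e[1],e[0]])
        uv,_=cv2.projectPoints(np.array([[*P,70.]]),cv2.Rodrigues(M[:3,:3])[0],M[:3,3],np.array(p['camera_matrix']),np.array(p['dist_coeffs']))
        u,v=uv.ravel(); 
        out.append((int(s),)+tuple(cv2.getRectSubPix(p['img'],(1,1),(float(u),float(v))).ravel().tolist()) if 0<=v<419 else (int(s),))
    print(q,out)
prof('w3'); prof('w2')
for q in W:
  C=W[q]['c2w'][:3,3]; print(q,'cam s,h',(C[:2]-o)@e+65,C[2])
E
```

```text
back [512.98283979 -16.50241833  85.        ] [499.38077359  41.48089788  85.        ] front [385.00029731 -44.88055736  42.        ] [371.98871591  10.48525044  42.        ] w 59.55737706764324 L 131.09293738290765
yaw 13.088560790760894 13.20206256274376 origin [442.33815665  -2.35420684]
w3 [(0, 187, 177, 154), (2, 147, 120, 102), (4, 131, 35, 28), (6, 176, 34, 25), (8, 190, 39, 29), (10, 191, 39, 29), (12, 191, 40, 30), (14, 190, 39, 30), (16, 190, 37, 28), (18, 190, 38, 28), (20, 190, 37, 28), (22, 189, 37, 27), (24, 189, 36, 27), (26, 189, 35, 25), (28, 188, 34, 24), (30, 189, 35, 25), (32, 187, 40, 31), (34, 166, 69, 60), (36, 120, 96, 86), (38, 107, 102, 92), (40, 106, 102, 91), (42, 114, 110, 99), (44, 125, 121, 109), (46, 126, 122, 110), (48, 126, 122, 110), (50, 126, 122, 110), (52, 126, 122, 110), (54, 127, 122, 110), (56, 128, 123, 111), (58, 127, 123, 111), (60, 127, 123, 110), (62, 126, 121, 110), (64, 126, 121, 110), (66, 126, 121, 110), (68, 126, 121, 110), (70, 126, 121, 110), (72, 117, 113, 107), (74, 74, 79, 94), (76, 25, 47, 86), (78, 15, 44, 86), (80, 13, 43, 87
[... 1184 characters left out ...]
), (80, 102, 99, 95), (82, 71, 82, 107), (84, 33, 67, 118), (86, 26, 66, 119), (88, 26, 66, 119), (90, 27, 65, 119), (92, 26, 64, 119), (94, 26, 65, 119), (96, 26, 65, 119), (98, 26, 65, 118), (100, 26, 65, 119), (102, 26, 65, 119), (104, 25, 65, 118), (106, 26, 66, 119), (108, 25, 65, 118), (110, 26, 64, 118), (112, 24, 61, 114), (114, 18, 51, 98), (116, 21, 46, 87), (118, 63, 71, 92), (120, 121, 117, 108), (122, 140, 133, 115), (124, 140, 133, 114), (126, 139, 132, 113), (128, 136, 130, 110), (130, 117, 111, 95), (132, 107, 101, 84), (134, 119, 107, 81), (136, 129, 112, 78), (138, 130, 113, 76)]
w2 cam s,h 152.83988441033713 473.7776039606413
w3 cam s,h -36.95326744288734 407.3437456053043
```

Heights are consistent. The red top is about 48, white 63 and blue 70, with the back wall's inner face free from 70 to 85. The bin is at (442,-2), yaw 13.1°, length 131 and width 59.6, which agrees with the sizes given. The grip is on the side walls with the tips at about z 56, so the body clears the shelf top.

>>> {"op": "arm_command", "data": {"deltas": [[0.001, 0.038, 0.005, 0], [0, 0.038, 0, 0], [0, 0.038, 0, 0], [0, 0.038, 0, 0], [0, 0.038, 0, 0]]}}

```text
time: 4.75
tool_pos: [426.9, -7.1, 63.4]
tcp_rot: [-1.571, -0.002, 0.23]
contact_force: [0.7, -0.0, -0.2]
grip_width: 91.9
```

>>> {"op": "arm_command", "data": {"deltas": [[0, 0.001, 0, 0], [0, 0, 0, 0], [0, 0, 0, 0], [0, 0, 0, 0], [0, 0, 0, 0]], "claw": 130}}

```text
time: 5.25
tool_pos: [426.7, -7.1, 65.2]
tcp_rot: [-1.572, -0.003, 0.23]
contact_force: [0.0, 2.0, 7.7]
grip_width: 60.0
```

>>> {"op": "arm_command", "data": {"deltas": [[0, -0.006, 0, 0], [0, 0, 0, 6.05], [0, 0, 0, 6.05], [0.03, 0, -0.013, 0], [0.029, 0, -0.013, 0]]}}

```text
time: 5.75
tool_pos: [485.4, -32.0, 70.2]
tcp_rot: [-1.571, 0.0, 0.02]
contact_force: [0.5, 0.5, -3.4]
grip_width: 60.0
```

>>> {"op": "arm_command", "data": {"deltas": [[0.028, 0, -0.013, 0], [0, 0, 0, 0], [0, 0, 0, 0]]}}

```text
time: 6.05
tool_pos: [512.8, -44.4, 69.5]
tcp_rot: [-1.57, 0.002, 0.019]
contact_force: [-0.5, -0.0, -3.5]
grip_width: 59.9
```

```bash
python3 - <<'E'
from h import *
o=bot.get_obs(); print(np.round(o['tool_pos'],1),o['tcp_rot'],o['time'],o['grip_width'],o['contact_force'])
t=shot('top'); np.save('t2.npy',t,allow_pickle=True)
c=cv2.resize(t['img'][100:300,215:345,::-1],None,fx=3,fy=3,interpolation=cv2.INTER_CUBIC); cv2.imwrite('pics/t2.png',c)
w_=shot('wrist'); 
c2=cv2.resize(w_['img'][:,80:480,::-1],None,fx=1,fy=600/420); 
cv2.imwrite('pics/t2.png',np.hstack([c,c2]))
E
```

```text
[512.8 -44.4  69.5] [-1.57033904  0.00165181  0.01893624] 6.05 59.91204613137608 [-0.51060875 -0.03018252 -3.51033802]
```

View pics/t2.png

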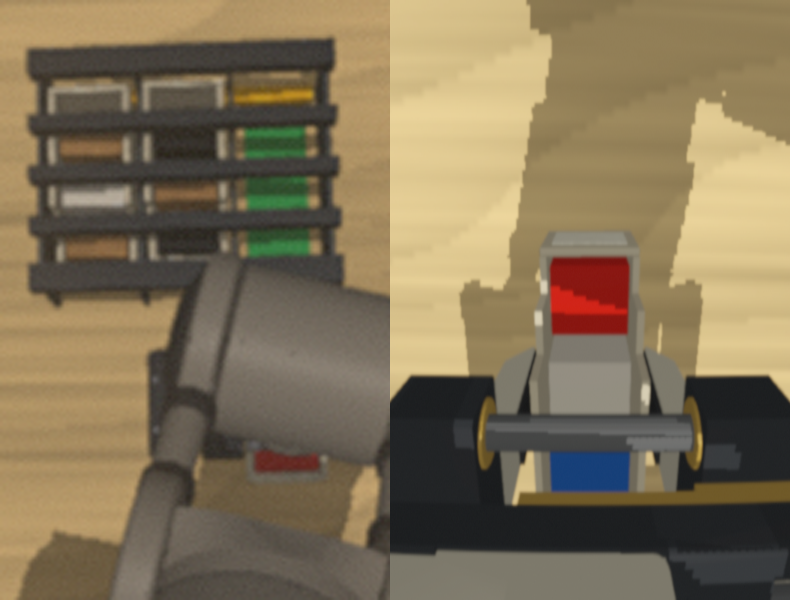

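The left half shows a clear bay, with the bar as a yellow stripe at crop (273,95). The right half shows the bin held straight. Now I'm inserting it.

>>> {"op": "arm_command", "data": {"deltas": [[0.02, 0, 0, 0], [0.02, 0, 0, 0], [0.02, 0, -0.0005, 0], [0.013, 0, 0, 0], [0, 0, 0, 0]]}}

```text
time: 6.65
tool_pos: [586.9, -43.0, 69.7]
tcp_rot: [-1.571, -0.001, 0.02]
contact_force: [-1.0, -0.4, -4.0]
grip_width: 59.8
```

>>> {"op": "arm_command", "data": {"deltas": [[0, 0.003, 0, 0], [0, 0.002, 0, 0], [0, 0, 0, 0]]}}

```text
time: 6.95
tool_pos: [585.0, -43.1, 65.3]
tcp_rot: [-1.57, 0.001, 0.02]
contact_force: [-2.8, 1.0, 2.2]
grip_width: 60.0
```

>>> {"op": "arm_command", "data": {"deltas": [[0, 0, 0, 0], [0, 0, 0, 0], [-0.015, 0, 0, 0], [-0.015, 0, 0, 0], [-0.015, 0, 0, 0]], "claw": 40}}

```text
time: 7.45
tool_pos: [541.0, -44.4, 64.8]
tcp_rot: [-1.571, -0.001, 0.019]
contact_force: [0.0, 0.0, 0.3]
grip_width: 77.5
```

>>> {"op": "arm_command", "data": {"deltas": [[0, 0.001, 0, 0], [0, 0, 0, 0], [0, 0, 0, 0], [0, 0, 0, 0], [0, 0, 0, 0]], "claw": 144}}

```text
time: 7.95
tool_pos: [541.9, -44.3, 63.6]
tcp_rot: [-1.571, -0.0, 0.019]
contact_force: [0.4, 0.2, -1.0]
grip_width: 42.4
```

>>> {"op": "arm_command", "data": {"deltas": [[0.008, 0, 0, 0], [0.008, 0, 0, 0], [0.008, 0, 0, 0], [0.008, 0, 0, 0], [0, 0, 0, 0]]}}

```text
time: 8.45
tool_pos: [575.1, -43.7, 63.8]
tcp_rot: [-1.571, -0.002, 0.02]
contact_force: [0.5, -0.1, 0.0]
grip_width: 39.9
```

>>> {"op": "arm_command", "data": {"deltas": [[0.005, 0, 0, 0], [0.005, 0, 0, 0], [0.0045, 0, 0, 0]]}}

```text
time: 8.75
tool_pos: [588.1, -43.4, 63.7]
tcp_rot: [-1.571, 0.0, 0.019]
contact_force: [-2.2, -0.1, 0.6]
grip_width: 40.2
```

```bash
python3 - <<'E'
from h import *
o=bot.get_obs(); print(np.round(o['tool_pos'],1),o['time'],o['grip_width'],np.round(o['contact_force'],1))
w_=shot('wrist'); np.save('w4.npy',w_,allow_pickle=True)
c2=cv2.resize(w_['img'][:320,130:430,::-1],None,fx=1.8,fy=1.8); 
cv2.imwrite('pics/w4.png',c2)
E
```

```text
[588.1 -43.4  63.7] 8.75 40.216745679791195 [-2.2 -0.1  0.6]
```

View pics/w4.png

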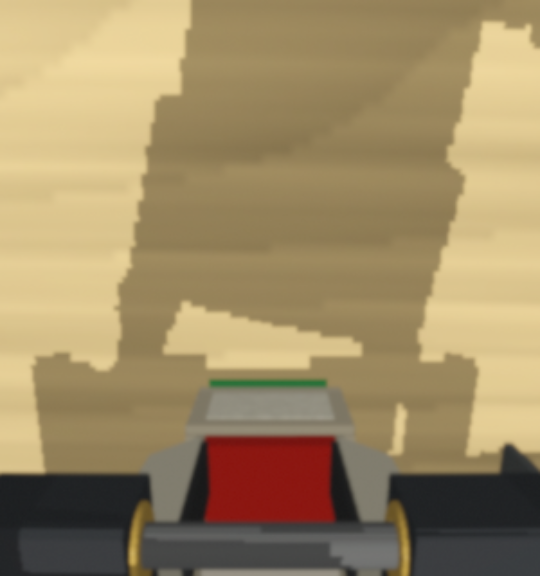

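The wrist view shows the bin straight in the bay mouth, with its front lip at crop row 385 about level with the strip end. I'm raising for a clear view down through the slats.

>>> {"op": "arm_command", "data": {"deltas": [[-0.004, 0.045, 0, 0]], "claw": 500}}

```text
out of range
```

>>> {"op": "arm_command", "data": {"deltas": [[-0.004, -0.03, 0, 0], [0, -0.05, 0, 0], [0.01, -0.05, 0, 0], [0.016, -0.05, 0, 0], [0.016, -0.05, 0, 0]], "claw": 227}}

```text
time: 9.3
tool_pos: [624.9, -42.7, 291.0]
tcp_rot: [-1.571, -0.003, 0.019]
contact_force: [0.7, 1.0, 0.2]
grip_width: 10.6
```

>>> {"op": "arm_command", "data": {"deltas": [[0, -0.02, 0.01, 0], [0, 0, 0, 0]]}}

```text
time: 9.5
tool_pos: [626.0, -32.1, 312.3]
tcp_rot: [-1.572, -0.009, 0.02]
contact_force: [-0.3, -0.1, -0.1]
grip_width: 10.0
```

```bash
python3 - <<'E'
from h import *
o=bot.get_obs(); print(np.round(o['tool_pos'],1),o['time'],o['grip_width'],np.round(o['contact_force'],1))
p=shot('wrist'); np.save('w5.npy',p,allow_pickle=True)
c=cv2.resize(p['img'][100:300,180:380,::-1],None,fx=3,fy=3,interpolation=cv2.INTER_CUBIC); cv2.imwrite('pics/w5.png',c)
find(p,['bin','bin_front'])
E
```

```text
[626.  -32.1 312.3] 9.5 10.04025844494611 [-0.3 -0.1 -0.1]
bin [([637.0, -42.0, 64.0], 0.77), ([684.0, 32.0, 66.0], 0.69), ([686.0, 99.0, 61.0], 0.68)]
bin_front [([637.0, -43.0, 64.0], 0.64)]
```

View pics/w5.png

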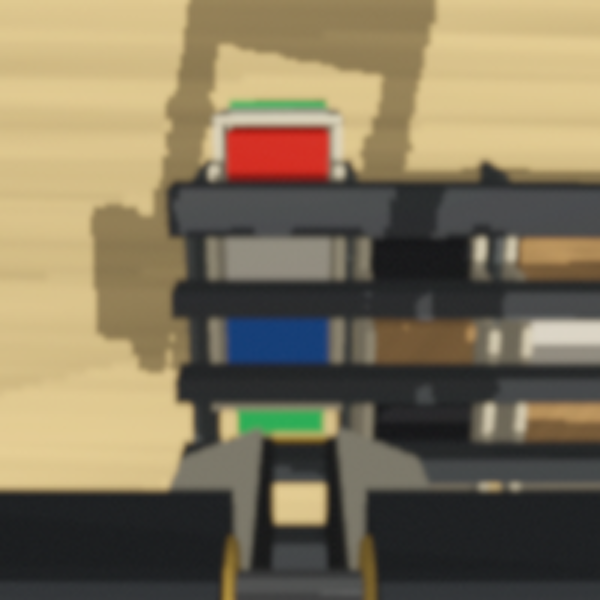

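The first of those calls was badly written by me (claw 500 and a downward shift). It was refused whole and nothing moved. The picture shows the bin seated in the bay, slats clear, with white and blue in gaps 1 and 2 and the back rim just past slat 3. Next I measure the exact edges.

```bash
python3 - <<'E'
from h import *
p=np.load('w5.npy',allow_pickle=True).item()
r=lambda cx,cy,z: np.round(ray(p,[[180+cx/3,100+cy/3]],z)[0],1)
for cx in (275,400):
  print('slats@',cx,[(n,r(cx,cy,z)[0]) for n,cy,z in (('1f',185,117),('1b',236,117),('2f97',282,97),('2b',320,117),('3f97',365,97),('3b',404,117),('4f97',443,97))])
print('slat ends',r(170,186,117),r(178,286,117),r(180,370,117))
print('bin front z42',r(218,113,42),r(338,113,42),'backrim',r(217,406,85),r(342,406,85),'sides@gap1',r(214,260,85),r(346,260,85),'blue front',r(275,318,70))
print('blue back70/ white', r(275,364,70), 'inner walls gap2', r(226,340,85), r(330,340,85), r(216,340,85),r(345,340,85))
print('divider top in gap1',r(196,260,97),r(205,260,97),r(353,260,50))
col=p['img'][150:262,262:282].max(2).mean(1).astype(int); print(list(enumerate(col,150)))
E
```

```text
slats@ 275 [('1f', np.float64(601.3)), ('1b', np.float64(621.7)), ('2f97', np.float64(646.5)), ('2b', np.float64(657.0)), ('3f97', np.float64(684.6)), ('3b', np.float64(694.6)), ('4f97', np.float64(722.8))]
slats@ 400 [('1f', np.float64(600.2)), ('1b', np.float64(620.6)), ('2f97', np.float64(645.3)), ('2b', np.float64(655.9)), ('3f97', np.float64(683.5)), ('3b', np.float64(693.5)), ('4f97', np.float64(721.6))]
slat ends [602.5 -83.3 117. ] [643.3 -81.  117. ] [679.9 -80.9 117. ]
bin front z42 [581.1 -70.8  42. ] [579.9 -15.   42. ] backrim [710.3 -68.4  85. ] [709.1 -10.4  85. ] sides@gap1 [640.4 -69.2  85. ] [639.2 -11.2  85. ] blue front [671.7 -42.4  70. ]
blue back70/ white [694.6 -42.1  70. ] inner walls gap2 [677.7 -64.1  85. ] [676.7 -17.   85. ] [677.8 -68.6  85. ] [676.5 -10.2  85. ]
divider top in gap1 [637.5 -75.7  97. ] [637.4 -71.9  97. ] [648.2  -5.7  50. ]
[(150, np.int64(213)), (151, np.int64(212)), (152, np.int64(212)), (153, np.int64(212)), (154, np.int64(212)), (155, np.int64(211)), (156, np.int64(206)), (157, np.int64(189)), (158, np.int64(157)), (159, np.int64(12
[... 1487 characters left out ...]
np.int64(44)), (230, np.int64(44)), (231, np.int64(44)), (232, np.int64(46)), (233, np.int64(62)), (234, np.int64(94)), (235, np.int64(123)), (236, np.int64(146)), (237, np.int64(162)), (238, np.int64(170)), (239, np.int64(173)), (240, np.int64(173)), (241, np.int64(172)), (242, np.int64(170)), (243, np.int64(165)), (244, np.int64(155)), (245, np.int64(143)), (246, np.int64(122)), (247, np.int64(91)), (248, np.int64(68)), (249, np.int64(58)), (250, np.int64(57)), (251, np.int64(56)), (252, np.int64(56)), (253, np.int64(58)), (254, np.int64(60)), (255, np.int64(63)), (256, np.int64(67)), (257, np.int64(70)), (258, np.int64(72)), (259, np.int64(77)), (260, np.int64(104)), (261, np.int64(135))]
```

Gaps in the robot frame are about G1 621–645, G2 656–683.5, G3 693.5–722 and G4 731.5–764. The bin front is at F≈578–580 and the home front is about 632. The plan is to go down through G2 above the blue carton, spread the fingers against the inner side walls and drag in short strokes.

>>> {"op": "arm_command", "data": {"deltas": [[0.021, 0.045, -0.006, 0], [0.02, 0.045, -0.005, 0], [0, 0.045, 0, 0], [0, 0.02, 0, 0], [0, 0, 0, 0]]}}

```text
time: 10.15
tool_pos: [662.1, -42.8, 146.7]
tcp_rot: [-1.569, 0.011, 0.019]
contact_force: [0.3, 0.3, -0.0]
grip_width: 9.8
```

>>> {"op": "arm_command", "data": {"deltas": [[0, 0.02, 0, 0], [0, 0.02, 0, 0], [0, 0.02, 0, 0], [0, 0.012, 0, 0], [0, 0, 0, 0]]}}

```text
time: 10.65
tool_pos: [665.7, -43.1, 80.4]
tcp_rot: [-1.571, -0.001, 0.019]
contact_force: [4.0, -0.4, -2.6]
grip_width: 9.9
```

>>> {"op": "arm_command", "data": {"deltas": [[0, 0, 0, 0], [0, 0, 0, 0], [0, 0, 0, 0], [0, 0, 0, 0]], "claw": 60}}

```text
time: 11.05
tool_pos: [665.8, -42.1, 83.2]
tcp_rot: [-1.57, -0.002, 0.02]
contact_force: [-0.9, 5.0, 7.5]
grip_width: 27.6
```

The fingers spread to 27.6 mm and stopped on the walls. Now I drag.

>>> {"op": "arm_command", "data": {"deltas": [[0.0025, -0.001, 0, 0], [0.0025, 0, 0, 0], [0.003, 0, 0, 0], [0, 0, 0, 0]]}}

```text
time: 11.45
tool_pos: [669.6, -42.3, 84.6]
tcp_rot: [-1.57, 0.008, 0.02]
contact_force: [-16.8, 2.7, 19.4]
grip_width: 28.5
```

```bash
python3 - <<'E'
from h import *
o=bot.get_obs(); print(np.round(o['tool_pos'],1),o['time'],o['grip_width'],np.round(o['contact_force'],1))
for n in('scene','top'):
    t=shot(n); np.save('m_'+n+'.npy',t,allow_pickle=True); 
    m=vision.regions_of(t,'bin_front')
    for d in m[:3]:
        ys,xs=np.nonzero(d['mask']); print(n,round(d['confidence'],2),xs.min(),xs.max(),ys.min(),ys.max(),len(xs))
c=[cv2.resize(np.load('m_%s.npy'%n,allow_pickle=True).item()['img'][a:b,c_:d,::-1],(400,400),interpolation=cv2.INTER_CUBIC) for n,a,b,c_,d in(('scene',170,290,200,320),('top',180,240,280,340))]
cv2.imwrite('pics/m.png',np.hstack(c))
E
```

```text
[669.6 -42.3  84.6] 11.45 28.46946932737614 [-16.8   2.7  19.4]
scene 0.58 230 263 220 248 299
```

View pics/m.png

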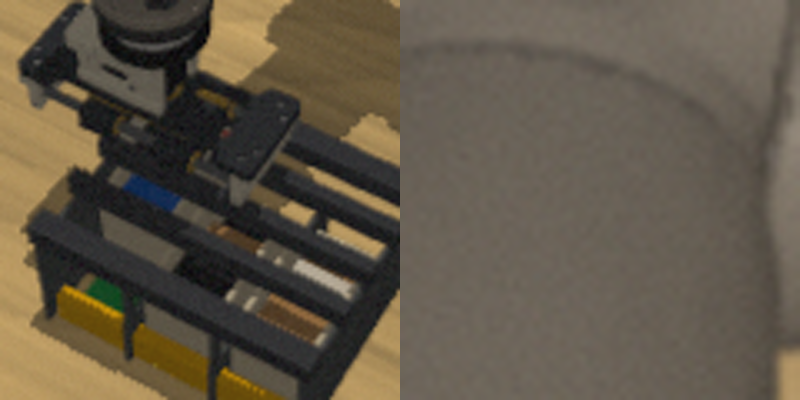

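The picture shows the fingers inside the bin between slats with no slat contact visible. The wedge-shaped tips press the bin down (fz 19 N), which makes the drag heavy. I'll ease the spread.

>>> {"op": "arm_command", "data": {"deltas": [[0, -0.002, 0, 0], [0, 0, 0, 0]], "claw": 178}}

```text
time: 11.85
tool_pos: [669.6, -42.4, 85.3]
tcp_rot: [-1.57, 0.008, 0.02]
contact_force: [-13.7, 2.2, 12.2]
grip_width: 29.7
```

>>> {"op": "arm_command", "data": {"deltas": [[0, 0, 0, 0], [0, 0, 0, 0]], "claw": 172}}

```text
time: 12.05
tool_pos: [669.6, -42.4, 85.3]
tcp_rot: [-1.57, 0.008, 0.02]
contact_force: [-15.1, 2.4, 12.7]
grip_width: 29.8
```

>>> {"op": "arm_command", "data": {"deltas": [[0, 0, 0, 0], [0, 0, 0, 0], [0, 0, 0, 0]], "claw": 225}}

```text
time: 12.35
tool_pos: [669.6, -42.7, 83.9]
tcp_rot: [-1.57, 0.008, 0.02]
contact_force: [-11.0, 0.4, 1.7]
grip_width: 18.8
```

>>> {"op": "arm_command", "data": {"deltas": [[-0.004, 0, 0, 0], [-0.002, 0, 0, 0], [0, 0, 0, 0]]}}

```text
time: 12.65
tool_pos: [667.1, -43.1, 84.4]
tcp_rot: [-1.571, -0.0, 0.019]
contact_force: [0.2, 1.0, 0.2]
grip_width: 11.1
```

>>> {"op": "arm_command", "data": {"deltas": [[-0.002, 0, 0, 0], [-0.002, 0, 0, 0], [0, 0, 0, 0]]}}

```text
time: 12.95
tool_pos: [665.9, -43.1, 84.4]
tcp_rot: [-1.571, -0.007, 0.019]
contact_force: [9.8, 0.1, -4.5]
grip_width: 11.5
```

The force test shows the fingers have about 3.5 mm of play in gap 2 (TCP 666–669.5), so the earlier force was slat contact. Short ratchet strokes are possible in place: spread, drag 3 mm, contract, go back. I'll measure the bin front with the wrist camera as it moves.

```bash
cat >> h.py <<'E'
def meas():
    o=bot.get_obs(); p=shot('wrist'); h=cv2.cvtColor(p['img'],cv2.COLOR_RGB2HSV)
    print('t',round(o['time'],2),'tcp',np.round(o['tool_pos'],1),'F',np.round(o['contact_force'],1),'w',round(o['grip_width'],1))
    g=cv2.inRange(h,(45,100,30),(80,255,255)); r=cv2.inRange(h,(0,150,40),(8,255,255))|cv2.inRange(h,(172,150,40),(180,255,255))
    for n,m,z in(('green',g,0),('red',r,48)):
        ys,xs=np.nonzero(m[:250,200:360])
        if len(ys)<30: print(n,'none',len(ys)); continue
        xs=xs+200; rows=[]
        for uc in np.percentile(xs,[30,50,70]).astype(int):
            y=np.nonzero(m[:250,uc])[0]; rows.append((y.min()-.5,y.max()+.5))
        a,b=np.median(rows,0); u=np.median(xs)
        print(n,'from x',np.round(ray(p,[[u,a]],z)[0][:2],1),'to',np.round(ray(p,[[u,b]],z)[0][:2],1))
    return p
E
python3 - <<'E'
from h import *
p=meas()
print(p['img'][60:200:2,280].max(1).tolist())
E
```

```text
t 12.95 tcp [665.9 -43.1  84.4] F [ 9.8  0.1 -4.5] w 11.5
green from x [577.  -44.7] to [580.6 -44.7]
red from x [588.5 -44.6] to [609.8 -44.2]
[162, 162, 159, 157, 156, 155, 154, 154, 154, 153, 153, 153, 155, 160, 163, 163, 162, 162, 162, 161, 161, 136, 125, 125, 146, 159, 160, 154, 149, 156, 137, 142, 150, 150, 150, 150, 151, 150, 150, 150, 150, 149, 149, 149, 150, 149, 149, 130, 64, 45, 45, 67, 83, 86, 85, 86, 86, 86, 86, 86, 86, 84, 84, 83, 83, 83, 83, 83, 83, 83]
```

>>> {"op": "arm_command", "data": {"deltas": [[0.0025, 0.002, 0, 0], [0, 0, 0, 0], [0, 0, 0, 0]], "claw": 120}}

```text
time: 13.3
tool_pos: [665.8, -42.3, 82.8]
tcp_rot: [-1.57, -0.0, 0.019]
contact_force: [-2.3, 1.6, 8.6]
grip_width: 27.4
```

>>> {"op": "arm_command", "data": {"deltas": [[0.0015, 0, 0, 0], [0.0015, 0, 0, 0], [0, 0, 0, 0]]}}

```text
time: 13.6
tool_pos: [667.0, -42.4, 83.6]
tcp_rot: [-1.57, 0.003, 0.02]
contact_force: [-10.8, 1.4, 12.6]
grip_width: 27.8
```

```bash
python3 - <<'E'
from h import *
p=meas()
E
```

```text
t 13.6 tcp [667.  -42.4  83.6] F [-10.8   1.4  12.6] w 27.8
green from x [577.3 -46.3] to [580.2 -46.2]
red from x [589.3 -44.6] to [608.7 -44.2]
```

The bin did not move: the tapered fingers slip up out of the walls. The finger taper is still useful. With the jaws turned along the bay, one finger's tapered back can go between the blue carton and the back wall and push that wall forward. I'll retract, rise and turn 90°.

>>> {"op": "arm_command", "data": {"deltas": [[-0.001, 0, 0, 0], [0, 0, 0, 0], [0, -0.03, 0, 0], [0, -0.035, 0, 0], [0, 0, 0, 8.58]], "claw": 227}}

```text
time: 14.15
tool_pos: [670.0, -43.4, 152.7]
tcp_rot: [-1.571, -0.009, -0.132]
contact_force: [1.2, -0.6, -0.2]
grip_width: 13.0
```

>>> {"op": "arm_command", "data": {"deltas": [[0, 0, 0, 8.58], [0, 0, 0, 8.58], [0, 0, 0, 8.58], [0, 0, 0, 8.58], [0, 0, 0, 8.58]], "claw": 111}}

```text
time: 14.65
tool_pos: [667.3, -42.9, 146.9]
tcp_rot: [-1.571, 0.001, -0.885]
contact_force: [-0.1, 0.1, -0.2]
grip_width: 48.3
```

>>> {"op": "arm_command", "data": {"deltas": [[0, 0, 0, 8.58], [0, 0, 0, 8.58], [0, 0, 0, 8.58], [0, 0, 0, 8.58], [0, 0, 0, 4.2]]}}

```text
time: 15.15
tool_pos: [667.3, -42.9, 146.9]
tcp_rot: [-1.572, -0.0, -1.557]
contact_force: [-1.1, 0.3, -0.2]
grip_width: 51.7
```

>>> {"op": "arm_command", "data": {"deltas": [[0, 0, 0, 0], [0, 0, 0, 0]]}}

```text
time: 15.35
tool_pos: [667.5, -42.9, 147.0]
tcp_rot: [-1.571, 0.0, -1.549]
contact_force: [-0.1, 0.4, -0.8]
grip_width: 51.8
```

```bash
python3 - <<'E'
from h import *
o=bot.get_obs(); print(np.round(o['joint_positions'],2))
p=meas(); np.save('w6.npy',p,allow_pickle=True)
cv2.imwrite('pics/w6.png',cv2.resize(p['img'][:,:,::-1],(800,600)))
E
```

```text
[-0.18  0.68  1.2  -0.    1.26 -0.2 ]
t 15.35 tcp [667.5 -42.9 147. ] F [-0.1  0.4 -0.8] w 51.8
green from x [735.5 -19.3] to [739.7 -66.1]
red from x [616.1 -29.1] to [614.7 -66.2]
```

View pics/w6.png

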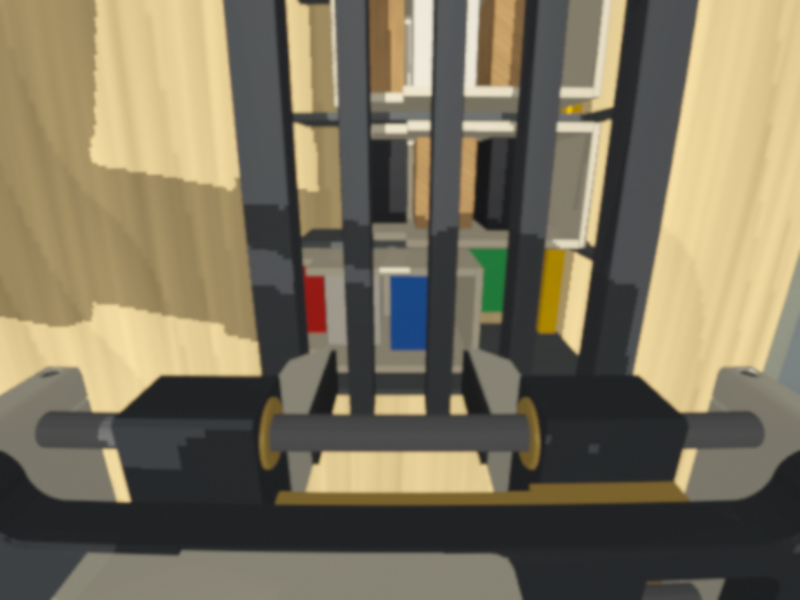

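The side-on view shows the slats as bars at px 230–300, 340–370, 430–460, 515–550 and 600–690. Blue is at px 390–428 and the back wall rim is near px 478, just right of slat 3. The finger tips look about 12 mm thick. I'll measure the wall against the slat numerically.

```bash
python3 - <<'E'
from h import *
p=np.load('w6.npy',allow_pickle=True).item()
for row in (205,225,235): print(row,[(c,*p['img'][row,c].tolist()) for c in range(255,405,1) if c<275 or c>296][::1] if row==225 else '')
for c in (262,268,270,298,302,320,322,324,330,334,336,338,358,360,362,384,420): print(c,[(z,round(ray(p,[[c,225]],z)[0][0],1)) for z in (117,97,85,70,0)])
E
```

```text
205 
225 [(255, 49, 51, 52), (256, 49, 50, 52), (257, 49, 50, 53), (258, 48, 49, 52), (259, 47, 48, 50), (260, 57, 57, 55), (261, 93, 89, 83), (262, 131, 126, 116), (263, 151, 146, 133), (264, 155, 150, 137), (265, 148, 142, 130), (266, 134, 129, 117), (267, 127, 123, 109), (268, 129, 123, 107), (269, 131, 124, 106), (270, 131, 124, 106), (271, 127, 122, 107), (272, 113, 111, 111), (273, 79, 91, 119), (274, 42, 74, 127), (297, 29, 64, 117), (298, 33, 53, 90), (299, 38, 44, 60), (300, 42, 44, 47), (301, 45, 47, 49), (302, 48, 50, 51), (303, 49, 51, 53), (304, 48, 49, 51), (305, 50, 50, 52), (306, 50, 51, 52), (307, 50, 51, 52), (308, 48, 50, 50), (309, 48, 50, 51), (310, 49, 51, 51), (311, 49, 50, 51), (312, 49, 50, 50), (313, 49, 50, 51), (314, 49, 51, 51), (315, 49, 50, 51), (316, 54, 54, 53), (317, 71, 70, 64), (318, 96, 92, 80), (319, 114, 109, 93), (320, 120, 113, 97), (321, 120, 114, 97), (322, 120, 114, 98), (323, 120, 113, 97), (324, 120, 114, 97), (325, 120, 114, 97), (326, 120, 114, 97), (327, 120, 114, 97), (328, 120, 114, 97), (329, 122, 116, 99), (330, 129, 123, 105), (33
[... 3021 characters left out ...]
, (70, np.float64(717.4)), (0, np.float64(732.9))]
358 [(117, np.float64(720.2)), (97, np.float64(726.1)), (85, np.float64(729.6)), (70, np.float64(734.0)), (0, np.float64(754.6))]
360 [(117, np.float64(721.5)), (97, np.float64(727.6)), (85, np.float64(731.2)), (70, np.float64(735.7)), (0, np.float64(756.8))]
362 [(117, np.float64(722.9)), (97, np.float64(729.0)), (85, np.float64(732.7)), (70, np.float64(737.4)), (0, np.float64(759.0))]
384 [(117, np.float64(737.5)), (97, np.float64(745.3)), (85, np.float64(750.0)), (70, np.float64(755.8)), (0, np.float64(783.1))]
420 [(117, np.float64(761.7)), (97, np.float64(772.1)), (85, np.float64(778.4)), (70, np.float64(786.2)), (0, np.float64(822.8))]
```

>>> {"op": "arm_command", "data": {"deltas": [[0, 0.025, 0, 0], [0, 0.02, 0, 0], [0, 0.006, 0, 0], [0, 0, 0, 0]]}}

```text
time: 15.8
tool_pos: [667.1, -42.8, 95.0]
tcp_rot: [-1.573, 0.001, -1.551]
contact_force: [-0.3, 1.1, 0.2]
grip_width: 52.0
```

>>> {"op": "arm_command", "data": {"deltas": [[0, 0.004, 0, 0], [0, 0.004, 0, 0], [0, 0, 0, 0]]}}

```text
time: 16.1
tool_pos: [667.6, -42.8, 87.8]
tcp_rot: [-1.571, 0.0, -1.551]
contact_force: [0.3, 0.8, 0.2]
grip_width: 51.5
```

>>> {"op": "arm_command", "data": {"deltas": [[0, 0.004, 0, 0], [0, 0.003, 0, 0], [0, 0, 0, 0]]}}

```text
time: 16.4
tool_pos: [668.5, -42.9, 82.7]
tcp_rot: [-1.568, -0.0, -1.551]
contact_force: [-3.2, 0.4, 7.8]
grip_width: 52.0
```

>>> {"op": "arm_command", "data": {"deltas": [[0, 0, 0.001, 0], [0, 0, 0.001, 0], [0, 0, 0.001, 0], [0, 0, 0, 0]], "claw": 97}}

```text
time: 16.8
tool_pos: [671.2, -42.9, 82.7]
tcp_rot: [-1.569, -0.0, -1.551]
contact_force: [-3.1, 0.7, 8.4]
grip_width: 56.9
```

```bash
cat >> h.py <<'E'
def side(row=225):
    "side-on wrist view: colour runs along the row at the bin's middle, as world x at z=85"
    o=bot.get_obs(); p=shot('wrist')
    print('t',round(o['time'],2),'tcp',np.round(o['tool_pos'],1),'F',np.round(o['contact_force'],1),'w',round(o['grip_width'],1))
    l=p['img'][row-3:row+4].astype(float).mean(0); g=np.abs(np.diff(cv2.GaussianBlur(l[None].astype(np.float32),(3,1),0)[0],axis=0)).sum(1)
    for c in range(150,440):
        if g[c]>18 and g[c]==g[max(0,c-2):c+3].max(): print((c,l[c-3].astype(int).tolist(),l[c+4].astype(int).tolist(),[round(ray(p,[[c+.5,row]],z)[0][0],1) for z in(117,97,85,70)]))
    return p
E
python3 - <<'E'
from h import *
p=side(); 
c=cv2.resize(p['img'][:,:,::-1],(800,600)); cv2.imwrite('pics/w7.png',c)
E
```

```text
t 16.8 tcp [671.2 -42.9  82.7] F [-3.1  0.7  8.4] w 56.9
(159, [80, 81, 84], [38, 38, 40], [np.float64(620.3), np.float64(611.8), np.float64(606.6), np.float64(600.3)])
(175, [37, 38, 40], [149, 25, 20], [np.float64(627.2), np.float64(619.8), np.float64(615.4), np.float64(609.9)])
(188, [149, 25, 19], [156, 142, 121], [np.float64(632.8), np.float64(626.4), np.float64(622.5), np.float64(617.7)])
(212, [155, 146, 126], [80, 81, 84], [np.float64(643.0), np.float64(638.4), np.float64(635.6), np.float64(632.1)])
(239, [77, 80, 82], [39, 40, 41], [np.float64(654.6), np.float64(651.9), np.float64(650.3), np.float64(648.2)])
(245, [38, 39, 41], [158, 150, 132], [np.float64(657.1), np.float64(654.9), np.float64(653.5), np.float64(651.8)])
(268, [157, 149, 127], [117, 120, 123], [np.float64(666.9), np.float64(666.3), np.float64(666.0), np.float64(665.5)])
(299, [107, 116, 130], [44, 46, 46], [np.float64(680.1), np.float64(681.7), np.float64(682.7), np.float64(684.0)])
(329, [48, 50, 52], [137, 130, 111], [np.float64(692.8), np.float64(696.7), np.float64(699.0), np.float64(701.9)])
(363, [157, 149, 127], [32, 121, 59], [np.float64(707.4), np.float64(713.7), np.float64(717.5), np.float64(722.3)])
(376, [32, 121, 59], [37, 38, 40], [np.float64(713.0), np.float64(720.3), np.float64(724.6), np.float64(730.1)])
(418, [49, 50, 50], [213, 191, 136], [np.float64(731.2), np.float64(741.6), np.float64(747.8), np.float64(755.6)])
```

It worked: the rim moved from 712.0 to 717.5. The tip can go deeper into the slot behind blue so that the taper pushes further.

>>> {"op": "arm_command", "data": {"deltas": [[0, 0.003, 0, 0], [0, 0.003, 0, 0], [0, 0.002, 0, 0], [0, 0, 0, 0]]}}

```text
time: 17.25
tool_pos: [671.4, -43.2, 78.7]
tcp_rot: [-1.567, -0.001, -1.551]
contact_force: [-14.0, -0.1, 29.6]
grip_width: 57.1
```

```bash
python3 - <<'E'
from h import *
p=side()
E
```

```text
t 17.25 tcp [671.4 -43.2  78.7] F [-14.   -0.1  29.6] w 57.1
(155, [79, 81, 82], [37, 38, 40], [np.float64(620.5), np.float64(611.7), np.float64(606.4), np.float64(599.9)])
(172, [37, 38, 40], [149, 26, 20], [np.float64(627.5), np.float64(620.0), np.float64(615.5), np.float64(609.9)])
(191, [150, 26, 20], [144, 135, 115], [np.float64(635.4), np.float64(629.3), np.float64(625.6), np.float64(621.0)])
(209, [145, 138, 118], [80, 81, 84], [np.float64(642.8), np.float64(638.0), np.float64(635.1), np.float64(631.5)])
(238, [65, 67, 69], [41, 41, 42], [np.float64(654.7), np.float64(652.0), np.float64(650.4), np.float64(648.4)])
(243, [38, 39, 41], [150, 143, 122], [np.float64(656.8), np.float64(654.5), np.float64(653.1), np.float64(651.3)])
(299, [151, 145, 127], [41, 43, 44], [np.float64(679.8), np.float64(681.5), np.float64(682.5), np.float64(683.8)])
(331, [49, 50, 52], [150, 143, 122], [np.float64(693.0), np.float64(697.0), np.float64(699.4), np.float64(702.5)])
(371, [156, 148, 127], [32, 122, 59], [np.float64(709.5), np.float64(716.5), np.float64(720.7), np.float64(725.9)])
(379, [33, 121, 59], [37, 38, 40], [np.float64(712.9), np.float64(720.4), np.float64(725.0), np.float64(730.6)])
(423, [49, 50, 51], [239, 217, 160], [np.float64(731.4), np.float64(742.2), np.float64(748.7), np.float64(756.8)])
```

The rim is now at 720.7, but the wedge pushes down with 30 N, so I stop that. A cleaner option is to put one finger in each of gaps 3 and 4, straddling slat 4 and the back wall. The rear finger's flat pad then pushes the back wall's inner face horizontally.

>>> {"op": "arm_command", "data": {"deltas": [[0, -0.03, 0, 0], [0, -0.04, 0, 0], [0, 0, 0.02, 0], [0, 0, 0.02, 0], [0, 0, 0.011, 0]]}}

```text
time: 17.8
tool_pos: [722.8, -41.8, 143.3]
tcp_rot: [-1.569, -0.0, -1.551]
contact_force: [-0.1, 0.2, 0.5]
grip_width: 57.2
```

>>> {"op": "arm_command", "data": {"deltas": [[0, 0, 0, 0], [0, 0, 0, 0], [0, 0, 0, 0], [0, 0, 0, 0]], "claw": 199}}

```text
time: 18.2
tool_pos: [721.2, -41.8, 143.2]
tcp_rot: [-1.571, 0.0, -1.552]
contact_force: [-0.2, 0.3, -0.4]
grip_width: 29.1
```

```bash
python3 - <<'E'
from h import *
p=side()
E
```

```text
t 18.2 tcp [721.2 -41.8 143.2] F [-0.2  0.3 -0.4] w 29.1
(158, [143, 24, 18], [46, 48, 49], [np.float64(643.7), np.float64(635.1), np.float64(629.9), np.float64(623.4)])
(185, [35, 36, 38], [191, 185, 170], [np.float64(661.4), np.float64(654.7), np.float64(650.7), np.float64(645.7)])
(189, [184, 178, 164], [155, 149, 137], [np.float64(664.0), np.float64(657.6), np.float64(653.8), np.float64(649.0)])
(203, [155, 149, 137], [118, 115, 106], [np.float64(673.1), np.float64(667.7), np.float64(664.5), np.float64(660.5)])
(208, [122, 119, 107], [25, 68, 128], [np.float64(676.3), np.float64(671.3), np.float64(668.4), np.float64(664.6)])
(216, [24, 68, 128], [48, 49, 50], [np.float64(681.5), np.float64(677.1), np.float64(674.5), np.float64(671.2)])
(238, [39, 40, 41], [25, 68, 128], [np.float64(695.7), np.float64(692.9), np.float64(691.3), np.float64(689.2)])
(252, [19, 52, 100], [129, 122, 104], [np.float64(704.8), np.float64(703.0), np.float64(701.9), np.float64(700.6)])
(263, [129, 123, 104], [143, 135, 115], [np.float64(711.9), np.float64(710.9), np.float64(710.3), np.float64(709.5)])
(26
[... 215 characters left out ...]
t64(719.3)])
(293, [47, 48, 51], [138, 121, 86], [np.float64(731.2), np.float64(732.4), np.float64(733.1), np.float64(734.0)])
(319, [139, 123, 87], [147, 113, 0], [np.float64(748.0), np.float64(751.0), np.float64(752.9), np.float64(755.2)])
(322, [132, 113, 68], [167, 131, 0], [np.float64(749.9), np.float64(753.2), np.float64(755.2), np.float64(757.6)])
(335, [167, 130, 0], [36, 36, 38], [np.float64(758.3), np.float64(762.5), np.float64(765.1), np.float64(768.3)])
(371, [46, 47, 49], [157, 137, 94], [np.float64(781.7), np.float64(788.5), np.float64(792.7), np.float64(797.8)])
(391, [165, 145, 99], [236, 213, 156], [np.float64(794.7), np.float64(803.1), np.float64(808.1), np.float64(814.3)])
```

The rim is back at 713.5. The bin had only tipped under the wedge load and fell back, with a net gain of about 1.5 mm. Lesson: push with shallow tips (no down-force) and flat faces. I'll repeat with the tip just 5 mm below the rim.

>>> {"op": "arm_command", "data": {"deltas": [[0.001, 0, -0.02, 0], [0, 0, -0.02, 0], [0, 0, -0.015, 0], [0, 0.025, 0, 0], [0, 0, 0, 0]], "claw": 111}}

```text
time: 18.75
tool_pos: [666.9, -43.9, 117.0]
tcp_rot: [-1.569, 0.0, -1.552]
contact_force: [3.8, 0.3, -3.2]
grip_width: 51.8
```

>>> {"op": "arm_command", "data": {"deltas": [[0, 0.02, 0, 0], [0, 0.01, 0, 0], [0, 0, 0, 0]]}}

```text
time: 19.05
tool_pos: [666.8, -43.8, 86.7]
tcp_rot: [-1.571, 0.0, -1.552]
contact_force: [3.7, -0.1, -2.7]
grip_width: 51.7
```

>>> {"op": "arm_command", "data": {"deltas": [[0, -0.001, 0.001, 0], [0, 0, 0.001, 0], [0, 0, 0.001, 0], [0, 0, 0.0005, 0], [0, 0, 0, 0]], "claw": 96}}

```text
time: 19.55
tool_pos: [670.3, -43.8, 89.2]
tcp_rot: [-1.571, 0.0, -1.551]
contact_force: [0.1, 0.0, 0.9]
grip_width: 57.6
```

```bash
python3 - <<'E'
from h import *
p=side()
E
```

```text
t 19.55 tcp [670.3 -43.8  89.2] F [0.1 0.  0.9] w 57.6
(167, [69, 70, 73], [37, 38, 40], [np.float64(620.2), np.float64(612.2), np.float64(607.4), np.float64(601.5)])
(182, [37, 38, 40], [148, 25, 19], [np.float64(627.0), np.float64(620.2), np.float64(616.0), np.float64(610.9)])
(210, [149, 25, 19], [160, 154, 142], [np.float64(639.7), np.float64(634.9), np.float64(632.0), np.float64(628.4)])
(217, [160, 154, 142], [79, 81, 84], [np.float64(642.9), np.float64(638.5), np.float64(636.0), np.float64(632.7)])
(243, [79, 82, 84], [46, 46, 46], [np.float64(654.6), np.float64(652.1), np.float64(650.7), np.float64(648.9)])
(244, [79, 82, 83], [76, 74, 70], [np.float64(655.0), np.float64(652.7), np.float64(651.2), np.float64(649.5)])
(248, [44, 45, 47], [160, 154, 142], [np.float64(656.8), np.float64(654.7), np.float64(653.5), np.float64(652.0)])
(259, [160, 154, 142], [127, 123, 111], [np.float64(661.8), np.float64(660.5), np.float64(659.7), np.float64(658.8)])
(264, [126, 122, 110], [138, 134, 125], [np.float64(664.0), np.float64(663.1), np.float64(662.5), np.float64(661.9)])
(269, [154, 14
[... 205 characters left out ...]
(684.1)])
(329, [49, 50, 53], [122, 115, 99], [np.float64(693.2), np.float64(697.0), np.float64(699.3), np.float64(702.1)])
(348, [121, 115, 98], [155, 147, 126], [np.float64(701.8), np.float64(706.9), np.float64(710.1), np.float64(714.0)])
(354, [156, 148, 126], [32, 121, 58], [np.float64(704.5), np.float64(710.1), np.float64(713.5), np.float64(717.7)])
(374, [32, 120, 59], [37, 38, 40], [np.float64(713.5), np.float64(720.6), np.float64(724.9), np.float64(730.2)])
(413, [48, 49, 50], [168, 146, 96], [np.float64(731.4), np.float64(741.3), np.float64(747.3), np.float64(754.8)])
(419, [165, 140, 79], [239, 216, 160], [np.float64(734.1), np.float64(744.5), np.float64(750.8), np.float64(758.6)])
```

The wall has not moved: the taper is about 5 mm at the tip and 19 mm some 19 mm higher. The wall needs only about 3 mm more before a flat pad fits behind it in gap 3. I'll push with the taper moving forward and slightly upward, so friction cancels the down-force.

>>> {"op": "arm_command", "data": {"deltas": [[0, 0, -0.0015, 0], [0, 0, -0.0015, 0], [0, 0, 0, 0], [0, 0.003, 0, 0], [0, 0.003, 0, 0]], "claw": 111}}

```text
time: 20.1
tool_pos: [667.2, -43.9, 82.8]
tcp_rot: [-1.571, 0.0, -1.552]
contact_force: [-0.3, -0.2, 0.3]
grip_width: 52.0
```

>>> {"op": "arm_command", "data": {"deltas": [[0, 0, 0.001, 0], [0, 0, 0.001, 0], [0, -0.0005, 0.001, 0], [0, -0.0005, 0.0005, 0], [0, -0.0005, 0, 0]], "claw": 96}}

```text
time: 20.6
tool_pos: [671.1, -43.8, 84.7]
tcp_rot: [-1.57, 0.0, -1.552]
contact_force: [-1.2, 1.0, -0.0]
grip_width: 57.1
```

```bash
python3 - <<'E'
from h import *
p=side()
E
```

```text
t 20.6 tcp [671.1 -43.8  84.7] F [-1.2  1.  -0. ] w 57.1
(162, [78, 79, 82], [37, 38, 40], [np.float64(620.6), np.float64(612.3), np.float64(607.3), np.float64(601.0)])
(177, [37, 38, 40], [149, 25, 20], [np.float64(627.2), np.float64(620.0), np.float64(615.6), np.float64(610.2)])
(211, [149, 36, 28], [85, 85, 86], [np.float64(642.0), np.float64(637.3), np.float64(634.4), np.float64(630.9)])
(214, [148, 73, 64], [80, 81, 84], [np.float64(643.3), np.float64(638.8), np.float64(636.1), np.float64(632.7)])
(240, [77, 79, 81], [41, 41, 42], [np.float64(654.6), np.float64(652.0), np.float64(650.4), np.float64(648.4)])
(245, [42, 43, 45], [160, 154, 142], [np.float64(656.8), np.float64(654.5), np.float64(653.1), np.float64(651.4)])
(262, [160, 154, 141], [135, 129, 114], [np.float64(664.1), np.float64(663.1), np.float64(662.5), np.float64(661.7)])
(266, [133, 129, 116], [153, 145, 127], [np.float64(665.9), np.float64(665.1), np.float64(664.7), np.float64(664.1)])
(272, [156, 148, 127], [34, 74, 133], [np.float64(668.5), np.float64(668.1), np.float64(668.0), np.float64(667.7)])
(299, [33, 74, 132], [44, 46, 47], [np.float64(680.1), np.float64(681.8), np.float64(682.8), np.float64(684.0)])
(329, [48, 50, 52], [122, 116, 99], [np.float64(693.1), np.float64(697.0), np.float64(699.2), np.float64(702.1)])
(353, [122, 116, 99], [156, 148, 127], [np.float64(703.6), np.float64(709.1), np.float64(712.5), np.float64(716.7)])
(360, [156, 148, 127], [32, 121, 59], [np.float64(706.6), np.float64(712.7), np.float64(716.3), np.float64(720.9)])
(375, [32, 121, 59], [37, 38, 40], [np.float64(713.2), np.float64(720.4), np.float64(724.7), np.float64(730.1)])
(416, [49, 50, 50], [185, 163, 114], [np.float64(731.3), np.float64(741.5), np.float64(747.6), np.float64(755.2)])
(420, [127, 108, 69], [239, 216, 160], [np.float64(733.0), np.float64(743.5), np.float64(749.8), np.float64(757.7)])
```

It really slid this time: the wall moved +2.4 and blue +2.7, with about 1 N. One more small stroke.

>>> {"op": "arm_command", "data": {"deltas": [[0, 0, -0.003, 0], [0, 0.0015, 0, 0], [0, 0.0015, 0, 0], [0, 0, 0, 0]]}}

```text
time: 21.05
tool_pos: [668.2, -43.9, 81.7]
tcp_rot: [-1.57, -0.0, -1.552]
contact_force: [1.7, -1.1, 0.5]
grip_width: 57.2
```

>>> {"op": "arm_command", "data": {"deltas": [[0, 0, 0.001, 0], [0, -0.0003, 0.001, 0], [0, -0.0005, 0.001, 0], [0, -0.0005, 0, 0], [0, 0, 0, 0]], "claw": 90}}

```text
time: 21.55
tool_pos: [670.3, -43.7, 82.5]
tcp_rot: [-1.572, 0.0, -1.551]
contact_force: [-2.7, 0.4, 0.1]
grip_width: 59.5
```

```bash
python3 - <<'E'
from h import *
p=side()
E
```

```text
t 21.55 tcp [670.3 -43.7  82.5] F [-2.7  0.4  0.1] w 59.5
(161, [79, 81, 83], [38, 38, 40], [np.float64(620.3), np.float64(611.9), np.float64(606.8), np.float64(600.5)])
(177, [37, 38, 40], [149, 25, 19], [np.float64(627.2), np.float64(620.0), np.float64(615.6), np.float64(610.1)])
(195, [149, 25, 19], [151, 70, 58], [np.float64(635.0), np.float64(629.0), np.float64(625.4), np.float64(621.0)])
(214, [150, 65, 54], [80, 81, 84], [np.float64(643.1), np.float64(638.5), np.float64(635.8), np.float64(632.4)])
(241, [69, 71, 73], [40, 41, 42], [np.float64(654.6), np.float64(652.0), np.float64(650.4), np.float64(648.5)])
(246, [41, 42, 44], [160, 153, 139], [np.float64(656.7), np.float64(654.5), np.float64(653.1), np.float64(651.4)])
(267, [160, 153, 139], [147, 139, 121], [np.float64(665.6), np.float64(664.9), np.float64(664.5), np.float64(663.9)])
(277, [157, 148, 127], [61, 89, 131], [np.float64(669.9), np.float64(669.9), np.float64(669.9), np.float64(669.9)])
(301, [57, 87, 131], [43, 45, 46], [np.float64(680.1), np.float64(681.8), np.float64(682.9), np.float64(684.2)])
(331, [48, 50, 52], [126, 119, 102], [np.float64(692.8), np.float64(696.7), np.float64(699.1), np.float64(702.0)])
(360, [125, 119, 102], [156, 148, 127], [np.float64(705.2), np.float64(711.2), np.float64(714.8), np.float64(719.4)])
(367, [156, 148, 127], [32, 121, 59], [np.float64(708.2), np.float64(714.7), np.float64(718.7), np.float64(723.6)])
(378, [31, 121, 59], [37, 38, 40], [np.float64(712.9), np.float64(720.3), np.float64(724.7), np.float64(730.2)])
(421, [49, 50, 51], [233, 210, 155], [np.float64(731.5), np.float64(742.0), np.float64(748.3), np.float64(756.2)])
```

The wall's inner face is at 714.8, so there is room for the flat pad in gap 3. Switching to straddle slat 4.

>>> {"op": "arm_command", "data": {"deltas": [[0, 0, -0.002, 0], [0, -0.03, 0, 0], [0, -0.033, 0, 0], [0, 0, 0.027, 0], [0, 0, 0.027, 0]]}}

```text
time: 22.1
tool_pos: [724.3, -42.9, 148.6]
tcp_rot: [-1.566, -0.001, -1.552]
contact_force: [0.3, -0.8, 0.3]
grip_width: 59.2
```

>>> {"op": "arm_command", "data": {"deltas": [[0, 0, 0, 0], [0, 0, 0, 0], [0, 0, 0, 0], [0, 0, 0, 0], [0, 0, 0, 0]], "claw": 199}}

```text
time: 22.6
tool_pos: [722.3, -42.8, 146.2]
tcp_rot: [-1.571, 0.0, -1.552]
contact_force: [-0.2, -0.1, -1.4]
grip_width: 24.1
```

```bash
python3 - <<'E'
from h import *
p=side()
E
```

```text
t 22.6 tcp [722.3 -42.8 146.2] F [-0.2 -0.1 -1.4] w 24.1
(158, [144, 24, 18], [46, 48, 49], [np.float64(643.5), np.float64(634.9), np.float64(629.7), np.float64(623.2)])
(184, [35, 36, 38], [204, 198, 183], [np.float64(660.8), np.float64(654.1), np.float64(650.0), np.float64(645.0)])
(189, [179, 173, 159], [155, 149, 137], [np.float64(664.1), np.float64(657.8), np.float64(653.9), np.float64(649.2)])
(209, [155, 149, 137], [118, 115, 105], [np.float64(677.3), np.float64(672.4), np.float64(669.5), np.float64(665.8)])
(215, [120, 117, 105], [47, 49, 50], [np.float64(681.3), np.float64(676.8), np.float64(674.1), np.float64(670.8)])
(237, [39, 40, 42], [25, 68, 128], [np.float64(695.7), np.float64(692.9), np.float64(691.2), np.float64(689.0)])
(257, [20, 55, 105], [128, 121, 104], [np.float64(708.9), np.float64(707.5), np.float64(706.6), np.float64(705.5)])
(273, [147, 139, 119], [47, 48, 51], [np.float64(719.4), np.float64(719.1), np.float64(718.9), np.float64(718.8)])
(291, [47, 48, 51], [108, 97, 74], [np.float64(731.1), np.float64(732.2), np.float64(732.8), np.float64(733.6)])
(320, [108, 96, 70], [166, 130, 0], [np.float64(750.2), np.float64(753.3), np.float64(755.2), np.float64(757.6)])
(333, [166, 130, 0], [36, 36, 38], [np.float64(758.7), np.float64(762.8), np.float64(765.3), np.float64(768.3)])
(367, [46, 47, 49], [158, 138, 95], [np.float64(781.2), np.float64(787.7), np.float64(791.7), np.float64(796.6)])
(390, [165, 145, 99], [236, 213, 156], [np.float64(796.4), np.float64(804.7), np.float64(809.7), np.float64(815.9)])
```

>>> {"op": "arm_command", "data": {"deltas": [[0, 0, 0, 0], [0, 0.025, 0.0003, 0], [0, 0.025, 0, 0], [0, 0.008, 0, 0], [0, 0, 0, 0]]}}

```text
time: 23.15
tool_pos: [722.2, -42.7, 86.4]
tcp_rot: [-1.574, 0.001, -1.552]
contact_force: [0.3, -0.6, 0.7]
grip_width: 20.3
```

>>> {"op": "arm_command", "data": {"deltas": [[0, 0, 0.002, 0], [0, 0, 0.002, 0], [0, 0, 0.0015, 0], [0, 0, 0.001, 0], [0, 0, 0, 0]]}}

```text
time: 23.65
tool_pos: [728.8, -42.8, 89.0]
tcp_rot: [-1.572, -0.0, -1.551]
contact_force: [-7.2, -0.7, 3.7]
grip_width: 20.1
```

```bash
python3 - <<'E'
from h import *
p=side()
E
```

```text
t 23.65 tcp [728.8 -42.8  89. ] F [-7.2 -0.7  3.7] w 20.1
(172, [154, 148, 135], [75, 77, 80], [np.float64(681.1), np.float64(673.5), np.float64(668.9), np.float64(663.2)])
(197, [75, 77, 79], [35, 36, 38], [np.float64(692.5), np.float64(686.7), np.float64(683.2), np.float64(678.8)])
(208, [35, 36, 37], [24, 67, 126], [np.float64(697.5), np.float64(692.4), np.float64(689.4), np.float64(685.7)])
(250, [19, 51, 97], [150, 141, 121], [np.float64(716.3), np.float64(714.4), np.float64(713.2), np.float64(711.8)])
(256, [149, 141, 121], [46, 48, 49], [np.float64(719.0), np.float64(717.5), np.float64(716.6), np.float64(715.5)])
(283, [45, 48, 48], [29, 115, 55], [np.float64(731.1), np.float64(731.6), np.float64(731.8), np.float64(732.2)])
(315, [30, 115, 55], [142, 119, 63], [np.float64(745.5), np.float64(748.2), np.float64(749.9), np.float64(752.0)])
(319, [94, 122, 69], [131, 101, 2], [np.float64(747.3), np.float64(750.3), np.float64(752.2), np.float64(754.4)])
(324, [129, 99, 8], [165, 129, 0], [np.float64(749.5), np.float64(752.9), np.float64(755.0), np.float64(757.5)])
(342, [162, 129, 39], [35, 36, 38], [np.float64(757.6), np.float64(762.3), np.float64(765.2), np.float64(768.7)])
(394, [45, 47, 47], [158, 138, 95], [np.float64(781.2), np.float64(789.7), np.float64(794.8), np.float64(801.2)])
(411, [161, 141, 96], [233, 210, 154], [np.float64(788.9), np.float64(798.7), np.float64(804.6), np.float64(811.9)])
```

Blue's back edge moved from 705.5 to 711.8. Next: the rear pad goes in gap 2 behind blue's front face, with the other finger behind the bin in gap 4.

>>> {"op": "arm_command", "data": {"deltas": [[0, 0, -0.0015, 0], [0, -0.025, 0, 0], [0, -0.033, 0, 0], [0, 0, -0.012, 0], [0, 0, -0.0118, 0]]}}

```text
time: 24.2
tool_pos: [705.5, -43.3, 148.0]
tcp_rot: [-1.565, -0.001, -1.551]
contact_force: [-0.1, -0.2, 0.0]
grip_width: 20.4
```

>>> {"op": "arm_command", "data": {"deltas": [[0, 0, 0, 0], [0, 0, 0, 0], [0, 0, 0, 0], [0, 0, 0, 0], [0, 0, 0, 0]], "claw": 88}}

```text
time: 24.7
tool_pos: [704.5, -43.2, 145.5]
tcp_rot: [-1.571, 0.0, -1.551]
contact_force: [0.5, 0.3, 0.8]
grip_width: 55.3
```

```bash
python3 - <<'E'
from h import *
p=side()
E
```

```text
t 24.7 tcp [704.5 -43.2 145.5] F [0.5 0.3 0.8] w 55.3
(162, [35, 36, 38], [142, 36, 29], [np.float64(628.6), np.float64(620.3), np.float64(615.3), np.float64(609.0)])
(184, [144, 24, 18], [47, 48, 49], [np.float64(643.2), np.float64(636.5), np.float64(632.4), np.float64(627.4)])
(209, [35, 36, 38], [155, 150, 137], [np.float64(659.7), np.float64(654.8), np.float64(651.8), np.float64(648.1)])
(234, [156, 150, 137], [120, 117, 106], [np.float64(676.0), np.float64(673.0), np.float64(671.1), np.float64(668.8)])
(241, [120, 117, 106], [47, 48, 52], [np.float64(680.6), np.float64(678.0), np.float64(676.5), np.float64(674.6)])
(262, [47, 48, 50], [24, 68, 128], [np.float64(694.3), np.float64(693.3), np.float64(692.6), np.float64(691.9)])
(279, [24, 68, 128], [129, 122, 104], [np.float64(705.4), np.float64(705.6), np.float64(705.7), np.float64(705.8)])
(299, [126, 119, 102], [45, 47, 49], [np.float64(718.5), np.float64(720.1), np.float64(721.1), np.float64(722.3)])
(319, [48, 49, 50], [113, 102, 76], [np.float64(731.6), np.float64(734.6), np.float64(736.5), np.float64(738.8)])
(337, [112, 100, 72], [161, 125, 0], [np.float64(743.3), np.float64(747.7), np.float64(750.3), np.float64(753.6)])
(351, [167, 131, 0], [158, 138, 95], [np.float64(752.5), np.float64(757.9), np.float64(761.2), np.float64(765.2)])
(358, [158, 138, 95], [35, 36, 38], [np.float64(757.1), np.float64(763.0), np.float64(766.6), np.float64(771.0)])
(395, [46, 47, 49], [235, 212, 156], [np.float64(781.6), np.float64(790.2), np.float64(795.4), np.float64(801.9)])
```

>>> {"op": "arm_command", "data": {"deltas": [[0, 0, -0.0008, 0], [0, 0.03, 0, 0], [0, 0.025, 0, 0], [0, 0.01, 0, 0], [0, 0, 0, 0]]}}

```text
time: 25.25
tool_pos: [703.7, -43.1, 79.6]
tcp_rot: [-1.571, 0.0, -1.552]
contact_force: [2.3, 0.5, -0.8]
grip_width: 60.5
```

>>> {"op": "arm_command", "data": {"deltas": [[0, 0.005, 0, 0], [0, 0.002, 0, 0], [0, 0, 0, 0]]}}

```text
time: 25.55
tool_pos: [704.2, -43.2, 77.9]
tcp_rot: [-1.568, -0.001, -1.551]
contact_force: [-4.5, 1.1, 17.3]
grip_width: 60.3
```

>>> {"op": "arm_command", "data": {"deltas": [[0, -0.006, 0, 0], [0, 0, -0.0012, 0], [0, 0.004, 0, 0], [0, 0.003, 0, 0], [0, 0, 0, 0]]}}

```text
time: 26.05
tool_pos: [704.1, -43.4, 77.5]
tcp_rot: [-1.564, -0.001, -1.551]
contact_force: [-0.4, 0.9, 23.7]
grip_width: 60.1
```

The rear tip rests on something at z≈70. The earlier contact at 74.7 suggests blue's top is higher than I had estimated. I'll rise to tip z≈71.5 and try the push there.

>>> {"op": "arm_command", "data": {"deltas": [[0, -0.006, 0, 0], [0, 0, 0.002, 0], [0, 0, 0.002, 0], [0, 0, 0.002, 0], [0, 0, 0, 0]]}}

```text
time: 26.55
tool_pos: [706.5, -43.0, 78.1]
tcp_rot: [-1.576, 0.001, -1.551]
contact_force: [-4.6, -0.1, 6.8]
grip_width: 60.5
```

```bash
python3 - <<'E'
from h import *
p=side(); cv2.imwrite('pics/w8.png',cv2.resize(p['img'][:,:,::-1],(800,600)))
E
```

```text
t 26.55 tcp [706.5 -43.   78.1] F [-4.6 -0.1  6.8] w 60.5
(151, [79, 80, 82], [37, 38, 39], [np.float64(654.3), np.float64(645.0), np.float64(639.4), np.float64(632.4)])
(169, [37, 38, 40], [157, 150, 133], [np.float64(661.8), np.float64(653.8), np.float64(649.1), np.float64(643.1)])
(215, [156, 148, 131], [64, 65, 68], [np.float64(680.8), np.float64(676.2), np.float64(673.5), np.float64(670.1)])
(249, [37, 38, 40], [107, 116, 129], [np.float64(694.8), np.float64(692.7), np.float64(691.4), np.float64(689.8)])
(277, [107, 116, 128], [156, 148, 126], [np.float64(706.2), np.float64(706.2), np.float64(706.1), np.float64(706.1)])
(305, [151, 143, 123], [40, 41, 43], [np.float64(717.7), np.float64(719.6), np.float64(720.8), np.float64(722.3)])
(338, [48, 49, 52], [32, 120, 58], [np.float64(731.2), np.float64(735.5), np.float64(738.1), np.float64(741.4)])
(345, [32, 120, 58], [141, 114, 46], [np.float64(734.0), np.float64(738.9), np.float64(741.8), np.float64(745.4)])
(348, [90, 126, 71], [133, 102, 3], [np.float64(735.3), np.float64(740.3), np.float64(743.4), np.float64(747.2)])
(358, [133, 102, 4], [170, 134, 0], [np.float64(739.4), np.float64(745.2), np.float64(748.6), np.float64(753.0)])
(373, [169, 133, 0], [166, 145, 100], [np.float64(745.5), np.float64(752.4), np.float64(756.6), np.float64(761.7)])
(394, [166, 146, 101], [37, 38, 39], [np.float64(754.2), np.float64(762.6), np.float64(767.7), np.float64(774.0)])
```

View pics/w8.png

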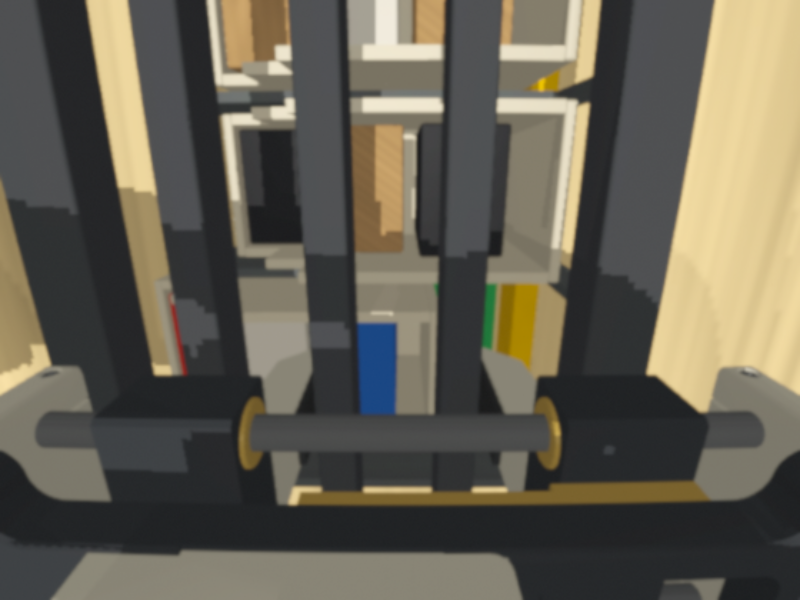

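>>> {"op": "arm_command", "data": {"deltas": [[0, -0.001, 0.0015, 0], [0, 0, 0.0015, 0], [0, 0, 0.001, 0], [0, 0, 0, 0]]}}

```text
time: 27.0
tool_pos: [710.7, -43.0, 78.7]
tcp_rot: [-1.575, 0.0, -1.551]
contact_force: [-4.8, -0.3, 1.8]
grip_width: 60.3
```

```bash
python3 - <<'E'
from h import *
p=side(250)
E
```

```text
t 27.0 tcp [710.7 -43.   78.7] F [-4.8 -0.3  1.8] w 60.3
(164, [36, 37, 39], [158, 152, 140], [np.float64(662.5), np.float64(654.0), np.float64(648.9), np.float64(642.5)])
(208, [142, 138, 123], [47, 48, 51], [np.float64(681.4), np.float64(676.2), np.float64(673.1), np.float64(669.2)])
(242, [37, 38, 39], [25, 70, 131], [np.float64(695.8), np.float64(693.2), np.float64(691.6), np.float64(689.6)])
(271, [24, 66, 123], [135, 129, 110], [np.float64(708.1), np.float64(707.6), np.float64(707.4), np.float64(707.0)])
(296, [144, 137, 116], [45, 47, 49], [np.float64(718.7), np.float64(720.1), np.float64(720.9), np.float64(721.9)])
(326, [48, 49, 51], [134, 116, 80], [np.float64(731.4), np.float64(735.0), np.float64(737.2), np.float64(739.9)])
(330, [135, 118, 83], [34, 34, 33], [np.float64(733.1), np.float64(737.0), np.float64(739.3), np.float64(742.3)])
(336, [31, 31, 30], [134, 131, 116], [np.float64(735.6), np.float64(740.0), np.float64(742.6), np.float64(745.9)])
(365, [161, 133, 45], [165, 144, 99], [np.float64(747.9), np.float64(754.5), np.float64(758.4), np.float64(763.3)])
(381, [165, 144, 99], [36, 37, 39], [np.float64(754.8), np.float64(762.5), np.float64(767.2), np.float64(773.0)])
```

>>> {"op": "arm_command", "data": {"deltas": [[0, -0.004, 0, 0], [0, 0, -0.005, 0], [0, 0, -0.0045, 0], [0, 0, 0, 0], [0, 0.003, 0, 0]]}}

```text
time: 27.55
tool_pos: [703.6, -43.3, 81.9]
tcp_rot: [-1.568, -0.0, -1.552]
contact_force: [4.0, -0.0, 4.0]
grip_width: 60.0
```

>>> {"op": "arm_command", "data": {"deltas": [[0, 0.004, 0, 0], [0, 0.002, 0, 0], [0, 0, 0, 0]]}}

```text
time: 27.85
tool_pos: [704.0, -43.3, 77.9]
tcp_rot: [-1.566, -0.001, -1.551]
contact_force: [0.4, 0.3, 14.8]
grip_width: 59.9
```

```bash
python3 - <<'E'
from h import *
o=bot.get_obs(); print(o['contact_force'],o['moment'])
p=side(250); p=side(262)
E
```

```text
[ 0.44446108  0.32045607 14.75851495] [-0.03248427  0.56451536  0.01815409]
t 27.85 tcp [704.  -43.3  77.9] F [ 0.4  0.3 14.8] w 59.9
(177, [37, 38, 40], [159, 154, 141], [np.float64(661.5), np.float64(654.2), np.float64(649.8), np.float64(644.3)])
(222, [135, 131, 116], [47, 49, 51], [np.float64(680.5), np.float64(676.6), np.float64(674.2), np.float64(671.2)])
(255, [42, 43, 45], [26, 71, 132], [np.float64(694.4), np.float64(692.9), np.float64(692.0), np.float64(690.9)])
(279, [25, 71, 132], [137, 130, 111], [np.float64(704.4), np.float64(704.7), np.float64(704.9), np.float64(705.2)])
(305, [121, 115, 98], [140, 133, 114], [np.float64(715.4), np.float64(717.6), np.float64(719.0), np.float64(720.6)])
(310, [154, 146, 124], [37, 38, 40], [np.float64(717.5), np.float64(720.1), np.float64(721.7), np.float64(723.6)])
(343, [49, 49, 50], [138, 133, 117], [np.float64(731.4), np.float64(736.5), np.float64(739.5), np.float64(743.3)])
(373, [172, 135, 0], [166, 146, 101], [np.float64(744.1), np.float64(751.5), np.float64(755.9), np.float64(761.4)])
(396, [169, 149, 103], [37, 37, 40], [np.flo
[... 575 characters left out ...]
91.4)])
(279, [26, 71, 132], [132, 126, 107], [np.float64(704.6), np.float64(704.9), np.float64(705.1), np.float64(705.3)])
(304, [121, 115, 98], [150, 143, 123], [np.float64(715.2), np.float64(717.4), np.float64(718.8), np.float64(720.4)])
(309, [150, 143, 122], [37, 38, 40], [np.float64(717.3), np.float64(719.9), np.float64(721.5), np.float64(723.4)])
(342, [48, 49, 50], [137, 133, 118], [np.float64(731.5), np.float64(736.6), np.float64(739.6), np.float64(743.5)])
(376, [141, 124, 82], [115, 102, 74], [np.float64(746.1), np.float64(753.8), np.float64(758.4), np.float64(764.2)])
(394, [116, 103, 75], [35, 36, 39], [np.float64(753.9), np.float64(763.0), np.float64(768.5), np.float64(775.3)])
```

The moment shows the contact is at the rear tip on the white carton: white and blue both top out near z 70, so there is no step to push on. New idea: pinch the bin's left side wall (85 high, 3–4 thick) through gap 2, with one finger inside above the cartons and one outside above the 50 mm divider. Flat pads give a firm hold for short drag strokes. I'll lift and measure the wall positions.

>>> {"op": "arm_command", "data": {"deltas": [[0, -0.035, 0, 0], [0, -0.04, 0, 0], [0, 0, -0.018, 0], [0, 0, -0.018, 0], [0, 0, 0, 0]], "claw": 215}}

```text
time: 28.45
tool_pos: [664.6, -43.8, 149.6]
tcp_rot: [-1.574, 0.0, -1.552]
contact_force: [-0.2, -0.4, -0.0]
grip_width: 24.7
```

```bash
cat >> h.py <<'E'
def col(c,p,r0=20,r1=280):
    l=p['img'][:,c-2:c+3].astype(float).mean(1); g=np.abs(np.diff(cv2.GaussianBlur(l[:,None].astype(np.float32),(1,3),0)[:,0],axis=0)).sum(1)
    for r in range(r0,r1):
        if g[r]>15 and g[r]==g[max(0,r-2):r+3].max(): print((r,l[r-3].astype(int).tolist(),l[r+4].astype(int).tolist(),[np.round(ray(p,[[c,r+.5]],z)[0][:2],1).tolist() for z in(85,70)]))
E
python3 - <<'E'
from h import *
p=side(235); np.save('w9.npy',p,allow_pickle=True)
for c in (268,285): print('col',c); col(c,p)
E
```

```text
t 28.45 tcp [664.6 -43.8 149.6] F [-0.2 -0.4 -0. ] w 24.7
(173, [199, 177, 125], [174, 153, 107], [np.float64(593.7), np.float64(586.0), np.float64(581.4), np.float64(575.7)])
(185, [162, 142, 97], [47, 49, 50], [np.float64(601.9), np.float64(595.1), np.float64(591.1), np.float64(586.0)])
(219, [36, 37, 39], [135, 126, 108], [np.float64(625.1), np.float64(620.8), np.float64(618.3), np.float64(615.1)])
(247, [132, 125, 107], [49, 50, 52], [np.float64(644.1), np.float64(641.9), np.float64(640.5), np.float64(638.9)])
(265, [48, 50, 51], [156, 150, 137], [np.float64(656.2), np.float64(655.3), np.float64(654.8), np.float64(654.1)])
(281, [156, 150, 137], [130, 123, 106], [np.float64(667.0), np.float64(667.3), np.float64(667.5), np.float64(667.7)])
(289, [130, 123, 105], [25, 69, 130], [np.float64(672.4), np.float64(673.3), np.float64(673.8), np.float64(674.5)])
(301, [25, 69, 130], [46, 48, 49], [np.float64(680.5), np.float64(682.3), np.float64(683.3), np.float64(684.6)])
(320, [48, 50, 50], [26, 70, 130], [np.float64(693.4), np.float64(696.5), np.float64(698.4), np.float64(700.7)])
(326,
[... 2179 characters left out ...]
7, 37], [130, 123, 105], [[668.6, 10.0], [668.9, 7.9]])
(160, [129, 122, 104], [150, 143, 122], [[668.7, 5.6], [669.0, 3.3]])
(166, [151, 144, 124], [73, 74, 70], [[668.8, 1.2], [669.2, -1.5]])
(171, [73, 73, 69], [130, 124, 106], [[668.9, -2.5], [669.3, -5.4]])
(184, [130, 124, 105], [225, 216, 192], [[669.2, -12.4], [669.5, -16.0]])
(190, [221, 212, 188], [147, 141, 123], [[669.3, -17.0], [669.7, -21.0]])
(218, [148, 140, 122], [127, 121, 106], [[669.9, -39.5], [670.3, -45.0]])
(253, [130, 124, 105], [138, 131, 112], [[670.7, -69.7], [671.1, -77.2]])
(258, [152, 144, 123], [52, 54, 53], [[670.8, -74.2], [671.2, -82.0]])
(273, [60, 63, 61], [223, 201, 145], [[671.2, -88.0], [671.6, -96.9]])
```

The left wall rim is at y≈-13 to -17 and bin_b's rim at y≈+1, so the gap is about 13–14 mm, enough for a tip dipped 6 mm below the rim. I'm turning back and positioning.

>>> {"op": "arm_command", "data": {"deltas": [[-0.0143, 0, 0.0018, -8.58], [0, 0, 0, -8.58], [0, 0, 0, -8.58], [0, 0, 0, -8.58], [0, 0, 0, -8.58]], "claw": 233}}

```text
time: 29.0
tool_pos: [668.8, -29.5, 149.0]
tcp_rot: [-1.571, 0.001, -0.796]
contact_force: [0.6, 0.7, 0.0]
grip_width: 7.8
```

>>> {"op": "arm_command", "data": {"deltas": [[0, 0, 0, -8.58], [0, 0, 0, -8.58], [0, 0, 0, -8.58], [0, 0, 0, -8.58], [0, 0, 0, -8.58]]}}

```text
time: 29.5
tool_pos: [668.8, -29.5, 149.0]
tcp_rot: [-1.571, 0.001, -0.048]
contact_force: [-0.1, 0.6, 0.1]
grip_width: 8.0
```

>>> {"op": "arm_command", "data": {"deltas": [[0, 0, 0.0143, -4.2], [0, 0, 0, 0], [0, 0, 0, 0]]}}

```text
time: 29.8
tool_pos: [669.3, -15.2, 149.2]
tcp_rot: [-1.571, 0.001, 0.018]
contact_force: [-1.1, -0.8, -0.3]
grip_width: 8.2
```

>>> {"op": "arm_command", "data": {"deltas": [[-0.002, 0, 0, 0], [0, 0.025, 0, 0], [0, 0.022, 0, 0], [0, 0, 0, 0]]}}

```text
time: 30.2
tool_pos: [665.5, -15.7, 99.7]
tcp_rot: [-1.57, 0.005, 0.018]
contact_force: [-0.2, -0.6, 0.2]
grip_width: 7.9
```

>>> {"op": "arm_command", "data": {"deltas": [[0, 0.008, 0, 0], [0, 0.006, 0, 0], [0, 0, 0, 0]]}}

```text
time: 30.5
tool_pos: [666.8, -15.4, 88.5]
tcp_rot: [-1.571, 0.001, 0.019]
contact_force: [0.3, -0.3, 0.3]
grip_width: 8.0
```

>>> {"op": "arm_command", "data": {"deltas": [[0, 0, 0, 0], [0, 0, 0, 0], [0, 0, 0, 0]], "claw": 255}}

```text
time: 30.8
tool_pos: [667.2, -15.0, 89.2]
tcp_rot: [-1.57, -0.001, 0.019]
contact_force: [0.1, 3.0, -0.8]
grip_width: 3.4
```

The wall is gripped (opening 3.4 mm). First drag stroke, then release, go back and measure.

>>> {"op": "arm_command", "data": {"deltas": [[0.001, 0, 0, 0], [0.001, 0, 0, 0], [0, 0, 0, 0]]}}

```text
time: 31.1
tool_pos: [668.8, -15.0, 88.9]
tcp_rot: [-1.57, 0.001, 0.019]
contact_force: [-2.4, 2.4, 0.7]
grip_width: 3.2
```

>>> {"op": "arm_command", "data": {"deltas": [[0, 0, 0, 0], [-0.0015, 0, 0, 0], [-0.0015, 0, 0, 0], [0, 0, 0, 0]], "claw": 233}}

```text
time: 31.5
tool_pos: [666.0, -15.6, 88.9]
tcp_rot: [-1.571, -0.0, 0.019]
contact_force: [-0.8, -1.2, 0.3]
grip_width: 8.0
```

>>> {"op": "arm_command", "data": {"deltas": [[0, 0.001, 0, 0], [0, 0, 0, 0], [0.001, 0, 0, 0], [0.001, 0, 0, 0], [0.001, 0, 0, 0]], "claw": 255}}

```text
time: 32.0
tool_pos: [668.7, -15.4, 87.8]
tcp_rot: [-1.571, 0.001, 0.019]
contact_force: [-4.6, 1.7, 3.0]
grip_width: 3.6
```

```bash
python3 - <<'E'
from h import *
p=meas()
E
```

```text
t 32.0 tcp [668.7 -15.4  87.8] F [-4.6  1.7  3. ] w 3.6
green from x [577.3 -44.6] to [595.1 -44.9]
red from x [600.7 -42.7] to [607.6 -42.8]
```

It works gently (2–5 N, about 3 mm a stroke). Repeating the ratchet.

>>> {"op": "arm_command", "data": {"deltas": [[0, 0, 0, 0], [-0.0015, 0, 0, 0], [-0.0015, 0, 0, 0]], "claw": 233}}

```text
time: 32.35
tool_pos: [666.5, -15.4, 87.7]
tcp_rot: [-1.571, -0.001, 0.019]
contact_force: [0.7, -0.2, 1.1]
grip_width: 7.9
```

>>> {"op": "arm_command", "data": {"deltas": [[0, 0, 0, 0], [0, 0, 0, 0], [0.0015, 0, 0, 0], [0.0015, 0, 0, 0], [0, 0, 0, 0]], "claw": 255}}

```text
time: 32.85
tool_pos: [669.0, -15.2, 87.8]
tcp_rot: [-1.571, 0.0, 0.019]
contact_force: [-2.4, 0.3, 1.5]
grip_width: 3.6
```

>>> {"op": "arm_command", "data": {"deltas": [[0, 0, 0, 0], [-0.0015, 0, 0, 0], [-0.0015, 0, 0, 0]], "claw": 233}}

```text
time: 33.15
tool_pos: [666.4, -15.3, 87.9]
tcp_rot: [-1.571, -0.001, 0.019]
contact_force: [-0.3, 0.3, -0.0]
grip_width: 7.8
```

>>> {"op": "arm_command", "data": {"deltas": [[0, 0, 0, 0], [0, 0, 0, 0], [0.0015, 0, 0, 0], [0.0015, 0, 0, 0], [0, 0, 0, 0]], "claw": 255}}

```text
time: 33.65
tool_pos: [669.0, -15.3, 87.8]
tcp_rot: [-1.571, 0.0, 0.019]
contact_force: [-4.0, 0.8, 2.6]
grip_width: 3.6
```

>>> {"op": "arm_command", "data": {"deltas": [[0, 0, 0, 0], [-0.0015, 0, 0, 0], [-0.0015, 0, 0, 0]], "claw": 233}}

```text
time: 33.95
tool_pos: [666.4, -15.3, 87.7]
tcp_rot: [-1.571, -0.001, 0.019]
contact_force: [0.3, 0.4, 0.2]
grip_width: 7.9
```

>>> {"op": "arm_command", "data": {"deltas": [[0, 0, 0, 0], [0, 0, 0, 0], [0.0015, 0, 0, 0], [0.0015, 0, 0, 0], [0, 0, 0, 0]], "claw": 255}}

```text
time: 34.45
tool_pos: [669.0, -15.3, 87.8]
tcp_rot: [-1.571, 0.0, 0.019]
contact_force: [-3.4, 0.2, 0.9]
grip_width: 3.0
```

```bash
python3 - <<'E'
from h import *
p=meas()
E
```

```text
t 34.45 tcp [669.  -15.3  87.8] F [-3.4  0.2  0.9] w 3.0
green from x [576.9 -43.7] to [604.7 -44.1]
red from x [641.1 -37.3] to [643.2 -37.4]
```

>>> {"op": "arm_command", "data": {"deltas": [[0, 0, 0, 0], [-0.0016, 0, 0, 0], [-0.0015, 0, 0, 0]], "claw": 233}}

```text
time: 34.8
tool_pos: [666.3, -15.3, 87.9]
tcp_rot: [-1.571, -0.001, 0.019]
contact_force: [0.8, 0.9, -0.6]
grip_width: 7.7
```

>>> {"op": "arm_command", "data": {"deltas": [[0, 0, 0, 0], [0, 0, 0, 0], [0.0015, 0, 0, 0], [0.0016, 0, 0, 0], [0, 0, 0, 0]], "claw": 255}}

```text
time: 35.3
tool_pos: [669.0, -15.3, 87.8]
tcp_rot: [-1.571, 0.0, 0.019]
contact_force: [-4.5, -0.5, 2.0]
grip_width: 3.4
```

>>> {"op": "arm_command", "data": {"deltas": [[0, 0, 0, 0], [-0.0016, 0, 0, 0], [-0.0015, 0, 0, 0]], "claw": 233}}

```text
time: 35.6
tool_pos: [666.3, -15.3, 87.8]
tcp_rot: [-1.571, -0.001, 0.019]
contact_force: [-0.3, 0.5, 0.6]
grip_width: 7.9
```

>>> {"op": "arm_command", "data": {"deltas": [[0, 0, 0, 0], [0, 0, 0, 0], [0.0015, 0, 0, 0], [0.0016, 0, 0, 0], [0, 0, 0, 0]], "claw": 255}}

```text
time: 36.1
tool_pos: [669.0, -15.3, 87.8]
tcp_rot: [-1.571, 0.0, 0.019]
contact_force: [-3.7, -0.5, 1.8]
grip_width: 3.3
```

>>> {"op": "arm_command", "data": {"deltas": [[0, 0, 0, 0], [-0.0016, 0, 0, 0], [-0.0015, 0, 0, 0]], "claw": 233}}

```text
time: 36.4
tool_pos: [666.3, -15.3, 87.8]
tcp_rot: [-1.571, -0.001, 0.019]
contact_force: [0.8, -0.9, -0.1]
grip_width: 7.7
```

>>> {"op": "arm_command", "data": {"deltas": [[0, 0, 0, 0], [0, 0, 0, 0], [0.0015, 0, 0, 0], [0.0016, 0, 0, 0], [0, 0, 0, 0]], "claw": 255}}

```text
time: 36.9
tool_pos: [669.0, -15.3, 87.9]
tcp_rot: [-1.571, 0.0, 0.019]
contact_force: [-3.1, 0.7, 2.0]
grip_width: 3.2
```

>>> {"op": "arm_command", "data": {"deltas": [[0, 0, 0, 0], [-0.0016, 0, 0, 0], [-0.0015, 0, 0, 0]], "claw": 233}}

```text
time: 37.2
tool_pos: [666.3, -15.3, 87.8]
tcp_rot: [-1.571, -0.001, 0.019]
contact_force: [-0.1, -0.4, 0.2]
grip_width: 7.8
```

>>> {"op": "arm_command", "data": {"deltas": [[0, 0, 0, 0], [0, 0, 0, 0], [0.0015, 0, 0, 0], [0.0016, 0, 0, 0], [0, 0, 0, 0]], "claw": 255}}

```text
time: 37.7
tool_pos: [669.0, -15.3, 87.8]
tcp_rot: [-1.571, 0.0, 0.019]
contact_force: [-3.4, 0.2, 1.2]
grip_width: 3.6
```

```bash
python3 - <<'E'
from h import *
p=meas()
for c in (262,280,298): col(c,p,95,215)
E
```

```text
t 37.7 tcp [669.  -15.3  87.8] F [-3.4  0.2  1.2] w 3.6
green from x [577.  -43.7] to [613.3 -44.2]
red from x [641.2 -42.7] to [654. -43.]
(98, [161, 141, 97], [37, 123, 63], [[580.1, -26.0], [579.5, -26.9]])
(145, [35, 122, 61], [42, 44, 45], [[603.0, -25.9], [604.7, -26.8]])
(150, [39, 48, 44], [78, 80, 81], [[605.6, -25.9], [607.5, -26.8]])
(196, [77, 80, 82], [221, 43, 31], [[630.4, -25.9], [634.6, -26.7]])
(203, [221, 43, 31], [147, 24, 18], [[634.3, -25.9], [639.0, -26.7]])
(145, [150, 132, 90], [40, 42, 43], [[602.9, -16.7], [604.5, -16.6]])
(153, [44, 46, 47], [78, 81, 81], [[607.0, -16.6], [609.0, -16.5]])
(197, [77, 80, 81], [226, 217, 193], [[630.7, -16.1], [635.0, -16.0]])
(206, [226, 218, 193], [200, 191, 167], [[635.9, -16.0], [640.7, -15.8]])
(212, [201, 192, 168], [154, 145, 123], [[639.3, -15.9], [644.5, -15.8]])
(145, [150, 131, 90], [40, 43, 43], [[602.7, -7.4], [604.3, -6.4]])
(153, [41, 44, 45], [78, 81, 82], [[606.8, -7.2], [608.8, -6.3]])
(196, [77, 80, 81], [149, 141, 120], [[630.0, -6.3], [634.2, -5.3]])
(200, [124, 118, 103], [132, 124, 104], [[632.2, -6.3], [636.7, -5.2]])
```

>>> {"op": "arm_command", "data": {"deltas": [[0, 0, 0, 0], [-0.0016, 0, 0, 0], [-0.0015, 0, 0, 0]], "claw": 233}}

```text
time: 38.05
tool_pos: [666.3, -15.3, 87.9]
tcp_rot: [-1.571, -0.001, 0.019]
contact_force: [-0.3, -0.5, -0.1]
grip_width: 7.7
```

>>> {"op": "arm_command", "data": {"deltas": [[0, 0, 0, 0], [0, 0, 0, 0], [0.0015, 0, 0, 0], [0.0016, 0, 0, 0], [0, 0, 0, 0]], "claw": 255}}

```text
time: 38.55
tool_pos: [669.0, -15.3, 87.8]
tcp_rot: [-1.571, 0.0, 0.019]
contact_force: [-4.3, 0.2, 2.0]
grip_width: 3.3
```

>>> {"op": "arm_command", "data": {"deltas": [[0, 0, 0, 0], [-0.0016, 0, 0, 0], [-0.0015, 0, 0, 0]], "claw": 233}}

```text
time: 38.85
tool_pos: [666.2, -15.3, 87.8]
tcp_rot: [-1.571, -0.001, 0.019]
contact_force: [-0.2, 0.3, -0.1]
grip_width: 8.1
```

>>> {"op": "arm_command", "data": {"deltas": [[0, 0, 0, 0], [0, 0, 0, 0], [0.0015, 0, 0, 0], [0.0016, 0, 0, 0], [0, 0, 0, 0]], "claw": 255}}

```text
time: 39.35
tool_pos: [669.0, -15.3, 87.8]
tcp_rot: [-1.571, 0.0, 0.019]
contact_force: [-3.3, 0.4, 2.7]
grip_width: 3.2
```

>>> {"op": "arm_command", "data": {"deltas": [[0, 0, 0, 0], [-0.0016, 0, 0, 0], [-0.0015, 0, 0, 0]], "claw": 233}}

```text
time: 39.65
tool_pos: [666.3, -15.3, 87.8]
tcp_rot: [-1.571, -0.001, 0.019]
contact_force: [0.2, 0.6, -0.8]
grip_width: 8.1
```

>>> {"op": "arm_command", "data": {"deltas": [[0, 0, 0, 0], [0, 0, 0, 0], [0.0015, 0, 0, 0], [0.0016, 0, 0, 0], [0, 0, 0, 0]], "claw": 255}}

```text
time: 40.15
tool_pos: [669.0, -15.2, 87.8]
tcp_rot: [-1.571, 0.0, 0.019]
contact_force: [-4.4, -0.3, 2.4]
grip_width: 3.3
```

>>> {"op": "arm_command", "data": {"deltas": [[0, 0, 0, 0], [-0.0016, 0, 0, 0], [-0.0015, 0, 0, 0]], "claw": 233}}

```text
time: 40.45
tool_pos: [666.3, -15.4, 87.8]
tcp_rot: [-1.571, -0.001, 0.019]
contact_force: [0.1, -0.3, 0.1]
grip_width: 7.8
```

>>> {"op": "arm_command", "data": {"deltas": [[0, 0, 0, 0], [0, 0, 0, 0], [0.0015, 0, 0, 0], [0.0016, 0, 0, 0], [0, 0, 0, 0]], "claw": 255}}

```text
time: 40.95
tool_pos: [668.9, -15.2, 87.8]
tcp_rot: [-1.571, 0.001, 0.019]
contact_force: [-4.4, 0.8, 2.4]
grip_width: 3.0
```

```bash
python3 - <<'E'
from h import *
p=meas(); print(bot.get_obs()['moment'])
col(262,p,185,235)
E
```

```text
t 40.95 tcp [668.9 -15.2  87.8] F [-4.4  0.8  2.4] w 3.0
green from x [576.9 -44.4] to [613.2 -44.9]
red from x [641.1 -42.6] to [665.  -43.1]
[ 0.18872229  0.59072682 -0.06872847]
(196, [77, 80, 81], [220, 44, 31], [[630.3, -25.8], [634.5, -26.6]])
(203, [220, 44, 31], [147, 26, 19], [[634.3, -25.8], [638.9, -26.6]])
(229, [147, 24, 18], [39, 40, 42], [[649.6, -25.7], [655.7, -26.5]])
```

Red moved +11 mm over four strokes, so F≈625. A few more strokes, watching for the force rise at the bar.

>>> {"op": "arm_command", "data": {"deltas": [[0, 0, 0, 0], [-0.0016, 0, 0, 0], [-0.0015, 0, 0, 0]], "claw": 233}}

```text
time: 41.3
tool_pos: [666.3, -15.5, 87.8]
tcp_rot: [-1.571, -0.001, 0.019]
contact_force: [-0.0, -0.1, -0.7]
grip_width: 8.0
```

>>> {"op": "arm_command", "data": {"deltas": [[0, 0, 0, 0], [0, 0, 0, 0], [0.0015, 0, 0, 0], [0.0016, 0, 0, 0], [0, 0, 0, 0]], "claw": 255}}

```text
time: 41.8
tool_pos: [668.1, -14.8, 87.8]
tcp_rot: [-1.57, 0.003, 0.019]
contact_force: [-5.0, 1.2, 3.0]
grip_width: 2.9
```

>>> {"op": "arm_command", "data": {"deltas": [[0, 0, 0, 0], [-0.0016, 0, 0, 0], [-0.0015, 0, 0, 0]], "claw": 233}}

```text
time: 42.1
tool_pos: [666.1, -15.4, 87.8]
tcp_rot: [-1.571, -0.001, 0.019]
contact_force: [-1.2, -0.7, -0.2]
grip_width: 8.0
```

>>> {"op": "arm_command", "data": {"deltas": [[0, 0, 0, 0], [0, 0, 0, 0], [0.0015, 0, 0, 0], [0.0016, 0, 0, 0], [0, 0, 0, 0]], "claw": 255}}

```text
time: 42.6
tool_pos: [667.9, -14.7, 87.8]
tcp_rot: [-1.57, 0.003, 0.02]
contact_force: [-5.0, 2.6, 4.0]
grip_width: 2.4
```

```bash
python3 - <<'E'
from h import *
p=meas()
E
```

```text
t 42.6 tcp [667.9 -14.7  87.8] F [-5.   2.6  4. ] w 2.4
green from x [577.1 -43.9] to [613.6 -44.4]
red from x [641.4 -42.1] to [665.4 -42.6]
```

The last two strokes stopped early with a force rise, so the bar is probably reached or nearly so. To confirm and seat it, I'll push the back wall flat through gap 4 on the centre line.

>>> {"op": "arm_command", "data": {"deltas": [[0, 0, 0, 0], [-0.001, 0, 0, 0], [0, -0.03, 0, 0], [0, -0.035, 0, 0], [0.026, 0, -0.01, 0]], "claw": 233}}

```text
time: 43.15
tool_pos: [695.8, -24.2, 159.5]
tcp_rot: [-1.572, -0.009, 0.021]
contact_force: [1.7, 0.6, 0.6]
grip_width: 8.3
```

>>> {"op": "arm_command", "data": {"deltas": [[0.025, 0, -0.01, 0], [0.024, 0, -0.0085, 0], [0, 0, 0, 0], [0, 0, 0, 0]], "claw": 255}}

```text
time: 43.55
tool_pos: [743.4, -42.5, 151.9]
tcp_rot: [-1.571, 0.001, 0.019]
contact_force: [-0.4, -0.0, 0.2]
grip_width: 0.3
```

```bash
python3 - <<'E'
from h import *
o=bot.get_obs(); print(np.round(o['tool_pos'],1),o['tcp_rot'],np.round(o['joint_positions'],2))
p=shot('wrist'); np.save('w10.npy',p,allow_pickle=True)
print('cam',np.round(p['c2w'][:3,3],1))
for c in (240,270,300): print('c',c); col(c,p,60,255)
for n in ('scene','top'):
    s=shot(n); np.save(n+'e.npy',s,allow_pickle=True)
s=np.load('scenee.npy',allow_pickle=True).item(); find(s,['bin','stop_bar','spray_can','carton'])
E
```

```text
[743.4 -42.5 151.9] [-1.57053391e+00  8.09164118e-04  1.89444615e-02] [-0.16  0.83  0.89  0.    1.42 -1.75]
cam [660.8 -44.8 303.6]
c 240
(95, [51, 53, 54], [74, 76, 76], [[650.3, -72.1], [649.5, -74.0]])
(102, [74, 76, 76], [59, 59, 56], [[654.9, -72.2], [654.5, -74.1]])
(123, [72, 72, 67], [190, 182, 161], [[669.2, -72.5], [669.7, -74.3]])
(144, [189, 182, 161], [65, 67, 67], [[684.0, -72.7], [685.6, -74.6]])
(148, [87, 83, 74], [87, 90, 90], [[686.9, -72.8], [688.6, -74.7]])
(166, [82, 84, 85], [189, 181, 160], [[700.1, -73.0], [702.8, -75.0]])
(197, [184, 177, 155], [39, 40, 42], [[724.2, -73.5], [728.5, -75.5]])
(222, [46, 48, 48], [122, 116, 100], [[744.7, -74.0], [750.5, -76.0]])
(242, [113, 108, 94], [49, 51, 50], [[762.0, -74.3], [769.0, -76.4]])
c 270
(74, [40, 124, 65], [152, 144, 125], [[636.3, -51.4], [634.6, -51.8]])
(81, [152, 144, 125], [51, 53, 55], [[640.8, -51.3], [639.4, -51.8]])
(103, [49, 50, 52], [148, 30, 25], [[655.2, -51.2], [654.8, -51.6]])
(115, [148, 30, 24], [224, 56, 44], [[663.3, -51.1], [663.5, -51.5]])
(123, [225, 55, 44], [172, 165, 147], [[668.8, -
[... 1353 characters left out ...]
.0, -28.2], [705.9, -27.1]])
(180, [21, 62, 117], [46, 118, 200], [[709.9, -27.9], [713.3, -26.8]])
(191, [44, 118, 200], [25, 70, 129], [[718.5, -27.6], [722.5, -26.4]])
(198, [25, 70, 129], [40, 42, 43], [[724.1, -27.4], [728.4, -26.2]])
(222, [45, 47, 48], [129, 122, 104], [[743.8, -26.6], [749.5, -25.3]])
(239, [129, 122, 104], [153, 143, 120], [[758.4, -26.0], [765.1, -24.7]])
(248, [159, 142, 104], [133, 129, 114], [[766.4, -25.6], [773.7, -24.3]])
bin [([725.0, 98.0, 65.0], 0.89), ([733.0, -44.0, 67.0], 0.88), ([725.0, 27.0, 63.0], 0.57)]
stop_bar [([775.0, 37.0, 28.0], 0.71)]
spray_can [([549.0, -344.0, 81.0], 0.91), ([732.0, -40.0, 66.0], 0.54)]
carton [([559.0, 360.0, 58.0], 0.87)]
```

The view numbers put the front at about 631 and the wall's inner face at about 757, which matches home. Now I seat it with a light push.

>>> {"op": "arm_command", "data": {"deltas": [[0.0012, 0.02, 0, 0], [0, 0.025, 0, 0], [0, 0.015, 0, 0], [0, 0.006, 0, 0], [0, 0, 0, 0]]}}

```text
time: 44.4
tool_pos: [744.4, -42.2, 86.1]
tcp_rot: [-1.57, 0.001, 0.019]
contact_force: [-0.5, 0.2, -0.0]
grip_width: 0.6
```

>>> {"op": "arm_command", "data": {"deltas": [[0.001, 0, 0, 0], [0.001, 0, 0, 0], [0, 0, 0, 0]]}}

```text
time: 44.7
tool_pos: [746.9, -42.4, 87.8]
tcp_rot: [-1.571, -0.001, 0.019]
contact_force: [-2.8, 0.3, 1.7]
grip_width: 0.1
```

>>> {"op": "arm_command", "data": {"deltas": [[0.001, 0, 0, 0], [0, 0, 0, 0]]}}

```text
time: 44.9
tool_pos: [747.9, -42.3, 87.6]
tcp_rot: [-1.571, -0.001, 0.019]
contact_force: [-3.5, -0.7, 3.1]
grip_width: 0.3
```

>>> {"op": "arm_command", "data": {"deltas": [[0.001, 0, 0, 0], [0, 0, 0, 0]]}}

```text
time: 45.1
tool_pos: [748.9, -42.3, 87.1]
tcp_rot: [-1.571, -0.0, 0.019]
contact_force: [-3.5, -0.8, 2.4]
grip_width: 0.5
```

>>> {"op": "arm_command", "data": {"deltas": [[0.001, 0, 0, 0], [0, 0, 0, 0]]}}

```text
time: 45.3
tool_pos: [749.4, -42.3, 86.9]
tcp_rot: [-1.571, 0.001, 0.019]
contact_force: [-5.7, -0.2, 3.9]
grip_width: 0.6
```

>>> {"op": "arm_command", "data": {"deltas": [[0.001, 0, 0, 0], [0, 0, 0, 0]]}}

```text
time: 45.5
tool_pos: [749.7, -42.3, 86.9]
tcp_rot: [-1.571, 0.003, 0.019]
contact_force: [-8.2, 0.2, 6.0]
grip_width: 0.2
```

```bash
python3 - <<'E'
from h import *
o=bot.get_obs(); print(o['moment'])
p=shot('wrist'); print('cam',np.round(p['c2w'][:3,3],1)); np.save('w11.npy',p,allow_pickle=True)
for c in (255,270): print('c',c); col(c,p,30,255)
E
```

```text
[-0.09914393  1.37009416 -0.00472378]
cam [667.4 -44.5 238.8]
c 255
(46, [41, 126, 67], [51, 52, 54], [[637.7, -56.4], [634.8, -57.6]])
(84, [37, 38, 40], [149, 30, 24], [[654.5, -56.5], [653.2, -57.6]])
(118, [147, 28, 23], [197, 74, 60], [[670.4, -56.5], [670.7, -57.7]])
(122, [210, 46, 35], [148, 143, 129], [[672.4, -56.5], [672.8, -57.7]])
(132, [148, 143, 130], [234, 228, 213], [[677.3, -56.5], [678.2, -57.7]])
(145, [233, 227, 212], [46, 48, 49], [[683.8, -56.6], [685.4, -57.7]])
(150, [49, 49, 49], [83, 85, 86], [[686.3, -56.6], [688.1, -57.7]])
(178, [80, 81, 82], [231, 224, 209], [[701.0, -56.6], [704.3, -57.8]])
(186, [230, 224, 209], [24, 66, 122], [[705.4, -56.7], [709.1, -57.8]])
(199, [23, 65, 120], [41, 115, 198], [[712.6, -56.7], [717.0, -57.9]])
(208, [42, 116, 198], [24, 69, 129], [[717.7, -56.7], [722.6, -57.9]])
(222, [25, 68, 128], [41, 42, 44], [[725.9, -56.8], [731.6, -57.9]])
c 270
(46, [41, 125, 67], [50, 52, 54], [[637.6, -49.4], [634.7, -49.9]])
(84, [38, 38, 40], [149, 30, 25], [[654.4, -49.2], [653.1, -49.7]])
(122, [147, 27, 22], [148, 143, 129], [[672.2, -49.0], [672.7, -49.4]])
(132, [148, 143, 130], [234, 228, 213], [[677.1, -48.9], [678.1, -49.4]])
(145, [233, 227, 212], [47, 49, 50], [[683.6, -48.9], [685.2, -49.3]])
(150, [49, 49, 50], [83, 85, 86], [[686.2, -48.8], [688.0, -49.3]])
(178, [79, 81, 82], [231, 224, 209], [[700.9, -48.7], [704.1, -49.1]])
(186, [230, 224, 210], [23, 66, 121], [[705.2, -48.6], [708.9, -49.0]])
(199, [24, 66, 121], [41, 115, 198], [[712.5, -48.6], [716.8, -49.0]])
(209, [41, 116, 198], [25, 69, 129], [[718.2, -48.5], [723.1, -48.9]])
(222, [25, 69, 129], [41, 42, 44], [[725.8, -48.4], [731.4, -48.8]])
```

The force rises sharply at a wall position that matches the bar (bin back ≈ 762). I'm releasing, retracting and checking.

>>> {"op": "arm_command", "data": {"deltas": [[-0.002, 0, 0, 0], [-0.002, 0, 0, 0], [0, -0.035, 0, 0], [0, -0.04, 0, 0], [0, -0.04, 0, 0]]}}

```text
time: 46.05
tool_pos: [747.1, -42.2, 202.5]
tcp_rot: [-1.57, -0.001, 0.019]
contact_force: [1.3, 0.5, 0.9]
grip_width: -0.0
```

>>> {"op": "arm_command", "data": {"deltas": [[-0.03, -0.04, 0, 0], [-0.04, -0.03, 0, 0], [-0.04, 0, 0, 0], [0, 0, 0, 0]]}}

```text
time: 46.45
tool_pos: [632.1, -43.8, 272.0]
tcp_rot: [-1.57, 0.003, 0.019]
contact_force: [0.2, 0.1, -0.5]
grip_width: 0.3
```

```bash
python3 - <<'E'
from h import *
o=bot.get_obs(); print(o['time'],np.round(o['tool_pos'],1))
p=shot('wrist'); np.save('w12.npy',p,allow_pickle=True); print('cam',np.round(p['c2w'][:3,3],1))
h=cv2.cvtColor(p['img'],cv2.COLOR_RGB2HSV)
ye=cv2.inRange(h,(20,180,90),(30,255,255))
M=np.linalg.inv(p['c2w'])
def uv(P): return cv2.projectPoints(np.array([P],float),cv2.Rodrigues(M[:3,:3])[0],M[:3,3],np.array(p['camera_matrix']),np.array(p['dist_coeffs']))[0].ravel()
print('expected px: front lip',uv([634,-43,42]),'wall in',uv([761,-43,85]),'bar top',uv([763,-43,30]))
ys,xs=np.nonzero(ye); print('yellow',len(ys), (xs.min(),xs.max(),ys.min(),ys.max()) if len(ys) else '')
for c in (262,280,300): print('c',c); col(c,p,90,262)
find(p,['bin','stop_bar'])
for n in('scene','top'):
    s=shot(n); print(n); find(s,['bin','spray_can','carton'])
E
```

```text
46.45 [632.1 -43.8 272. ]
cam [549.8 -46.1 424. ]
expected px: front lip [279.93926084 179.62182683] wall in [278.0784143  281.67170831] bar top [278.13967824 262.79564969]
yellow 0 
c 262
(122, [143, 124, 84], [217, 195, 140], [[560.5, -64.5], [560.9, -65.3]])
(133, [225, 202, 146], [147, 190, 118], [[572.3, -64.5], [573.3, -65.3]])
(158, [155, 189, 119], [82, 96, 60], [[600.3, -64.4], [602.5, -65.2]])
(162, [116, 139, 84], [72, 74, 75], [[604.9, -64.4], [607.3, -65.2]])
(165, [82, 96, 60], [82, 83, 85], [[608.3, -64.4], [610.9, -65.2]])
(183, [77, 79, 81], [137, 28, 21], [[629.6, -64.3], [633.1, -65.1]])
(199, [138, 29, 24], [36, 38, 39], [[649.1, -64.3], [653.5, -65.1]])
(213, [43, 44, 45], [148, 142, 130], [[666.8, -64.2], [672.0, -65.0]])
(230, [147, 141, 129], [36, 37, 39], [[689.0, -64.2], [695.2, -65.0]])
(246, [42, 45, 46], [126, 123, 109], [[710.7, -64.2], [717.8, -65.0]])
c 280
(125, [143, 124, 84], [224, 201, 146], [[563.3, -44.5], [563.9, -44.5]])
(132, [224, 201, 146], [63, 185, 100], [[570.9, -44.4], [571.8, -44.3]])
(158, [60, 183, 98], [34, 91, 49], [[599.9, -43.8], 
[... 866 characters left out ...]
, [43, 44, 45], [128, 121, 102], [[665.9, -18.2], [671.0, -16.9]])
(230, [125, 118, 101], [35, 37, 38], [[688.1, -17.3], [694.2, -16.0]])
(245, [42, 44, 45], [120, 116, 101], [[708.4, -16.4], [715.4, -15.1]])
bin [([682.0, 28.0, 64.0], 0.78), ([671.0, -47.0, 60.0], 0.71), ([685.0, 101.0, 60.0], 0.58)]
stop_bar []
scene
bin [([725.0, 97.0, 66.0], 0.96), ([726.0, 29.0, 61.0], 0.95)]
spray_can [([549.0, -346.0, 80.0], 0.62), ([771.0, 38.0, 27.0], 0.58)]
carton [([560.0, 358.0, 57.0], 0.9)]
top
bin [([678.0, 22.0, 40.0], 0.92), ([718.0, 113.0, 60.0], 0.91), ([648.0, -46.0, 39.0], 0.75)]
spray_can [([529.0, -347.0, 112.0], 0.66), ([717.0, 110.0, 64.0], 0.39)]
carton [([541.0, 352.0, 58.0], 0.78)]
```

Other objects are where they were. One doubt remains: that last stop could have been slat 5 rather than the bar. To tell, I'll probe slat 5 with the tips above the rim.

>>> {"op": "arm_command", "data": {"deltas": [[0.045, 0.02, 0, 0], [0.04, 0.05, 0, 0], [0.03, 0.03, 0, 0], [0, 0.02, -0.001, 0], [0, 0, 0, 0]]}}

```text
time: 47.5
tool_pos: [741.6, -43.1, 156.9]
tcp_rot: [-1.569, 0.009, 0.019]
contact_force: [-0.7, -0.2, -0.6]
grip_width: 0.5
```

>>> {"op": "arm_command", "data": {"deltas": [[0, 0.035, 0, 0], [0, 0.019, 0, 0], [0.002, 0, 0, 0], [0, 0, 0, 0]]}}

```text
time: 47.9
tool_pos: [745.9, -43.4, 111.0]
tcp_rot: [-1.571, -0.003, 0.019]
contact_force: [0.0, 0.4, 0.6]
grip_width: 0.4
```

>>> {"op": "arm_command", "data": {"deltas": [[0.0015, 0, 0, 0], [0.0015, 0, 0, 0], [0, 0, 0, 0]]}}

```text
time: 48.2
tool_pos: [748.7, -43.3, 110.2]
tcp_rot: [-1.571, -0.002, 0.019]
contact_force: [-0.9, 1.0, -0.1]
grip_width: 0.7
```

>>> {"op": "arm_command", "data": {"deltas": [[0, 0.012, 0, 0], [0.0005, 0, 0, 0], [0, 0, 0, 0]]}}

```text
time: 48.5
tool_pos: [748.0, -43.2, 95.7]
tcp_rot: [-1.57, 0.002, 0.019]
contact_force: [0.1, -0.7, -0.3]
grip_width: 0.4
```

>>> {"op": "arm_command", "data": {"deltas": [[0.001, 0, 0, 0], [0, 0, 0, 0]]}}

```text
time: 48.7
tool_pos: [749.8, -43.3, 97.0]
tcp_rot: [-1.571, -0.001, 0.019]
contact_force: [0.3, 0.1, 0.3]
grip_width: 0.6
```

>>> {"op": "arm_command", "data": {"deltas": [[0.001, 0, 0, 0], [0, 0, 0, 0]]}}

```text
time: 48.9
tool_pos: [749.8, -43.2, 97.0]
tcp_rot: [-1.571, 0.002, 0.019]
contact_force: [-5.3, -0.5, 2.5]
grip_width: 0.6
```

Slat 5 is touched at the same TCP x (749.7), so the earlier stop was the slat and the bar contact is not yet confirmed. I'll grip the left wall again, now through gap 3 where the full wall is available, and drag until the bar itself stops it.

>>> {"op": "arm_command", "data": {"deltas": [[-0.003, 0, 0, 0], [0, -0.03, 0, 0], [0, -0.025, 0, 0], [-0.022, 0, 0.015, 0], [-0.0208, 0, 0.0145, 0]], "claw": 233}}

```text
time: 49.4
tool_pos: [704.4, -14.7, 152.8]
tcp_rot: [-1.571, -0.003, 0.018]
contact_force: [0.5, -0.2, -0.6]
grip_width: 7.9
```

>>> {"op": "arm_command", "data": {"deltas": [[0, 0, 0, 0], [0, 0, 0, 0]]}}

```text
time: 49.6
tool_pos: [704.5, -14.4, 152.4]
tcp_rot: [-1.571, -0.002, 0.02]
contact_force: [-0.4, -0.3, 0.4]
grip_width: 7.8
```

```bash
python3 - <<'E'
from h import *
o=bot.get_obs(); print(o['time'],np.round(o['tool_pos'],1),o['grip_width'])
p=shot('wrist')
# wall rims along rows in gap 3 (cam looks forward): find left wall y near x=705, z=85
M=np.linalg.inv(p['c2w'])
q=cv2.projectPoints(np.array([[705.,-15,85]]),cv2.Rodrigues(M[:3,:3])[0],M[:3,3],np.array(p['camera_matrix']),np.array(p['dist_coeffs']))[0].ravel(); r=int(q[1]); print('px',q)
l=p['img'][r-2:r+3].astype(float).mean(0); g=np.abs(np.diff(l,axis=0)).sum(1)
for c in range(150,420):
    if g[c]>18 and g[c]==g[c-2:c+3].max(): print(c,l[c-3].astype(int).tolist(),l[c+4].astype(int).tolist(),np.round(ray(p,[[c+.5,r]],85)[0][:2],1).tolist())
E
```

```text
49.6 [704.5 -14.4 152.4] 7.834052592276869
px [279.10484804 221.88323798]
178 [230, 208, 152] [101, 93, 74] [705.9, -94.9]
183 [107, 97, 76] [74, 69, 59] [705.9, -90.9]
192 [73, 69, 59] [49, 51, 51] [705.7, -83.7]
202 [46, 48, 49] [70, 70, 65] [705.5, -75.7]
273 [42, 49, 61] [70, 69, 64] [704.3, -19.4]
302 [70, 69, 64] [42, 44, 45] [703.9, 3.5]
392 [72, 71, 66] [65, 59, 51] [702.5, 75.1]
412 [65, 59, 51] [87, 82, 76] [702.2, 91.3]
```

>>> {"op": "arm_command", "data": {"deltas": [[0, 0.03, -0.0004, 0], [0, 0.022, 0, 0], [0, 0.008, 0, 0], [0, 0.005, 0, 0], [0, 0, 0, 0]]}}

```text
time: 50.15
tool_pos: [704.7, -15.4, 86.8]
tcp_rot: [-1.571, -0.001, 0.019]
contact_force: [0.2, 0.2, -0.2]
grip_width: 7.9
```

>>> {"op": "arm_command", "data": {"deltas": [[0, 0, 0, 0], [0, 0, 0, 0], [0.001, 0, 0, 0], [0, 0, 0, 0]], "claw": 255}}

```text
time: 50.55
tool_pos: [705.2, -15.1, 87.7]
tcp_rot: [-1.571, -0.0, 0.019]
contact_force: [-3.2, -1.3, 3.8]
grip_width: 3.3
```

>>> {"op": "arm_command", "data": {"deltas": [[0.001, 0, 0, 0], [0, 0, 0, 0]]}}

```text
time: 50.75
tool_pos: [705.7, -14.8, 87.7]
tcp_rot: [-1.571, 0.001, 0.019]
contact_force: [-4.9, 0.1, 6.2]
grip_width: 3.1
```

>>> {"op": "arm_command", "data": {"deltas": [[0.001, 0, 0, 0], [0, 0, 0, 0]]}}

```text
time: 50.95
tool_pos: [706.0, -14.7, 87.8]
tcp_rot: [-1.57, 0.002, 0.019]
contact_force: [-8.0, 0.2, 9.2]
grip_width: 3.5
```

>>> {"op": "arm_command", "data": {"deltas": [[0.001, 0, 0, 0], [0, 0, 0, 0]]}}

```text
time: 51.15
tool_pos: [706.3, -14.6, 87.9]
tcp_rot: [-1.57, 0.004, 0.02]
contact_force: [-11.3, -0.6, 9.9]
grip_width: 3.5
```

The force climbs stiffly (about 3 N per commanded mm) at TCP 706.3, short of the slat limit, so the bin is against the bar. Open in place, then retract.

>>> {"op": "arm_command", "data": {"deltas": [[0, 0, 0, 0], [0, 0, 0, 0], [-0.003, 0, 0, 0], [0, -0.035, 0, 0], [0, -0.045, 0, 0]], "claw": 231}}

```text
time: 51.65
tool_pos: [704.1, -14.6, 164.7]
tcp_rot: [-1.57, 0.005, 0.019]
contact_force: [1.2, 0.6, 0.2]
grip_width: 8.6
```

>>> {"op": "arm_command", "data": {"deltas": [[0.013, -0.02, -0.014, 0], [0.013, -0.02, -0.014, 0], [0.013, 0, 0, 0], [0, 0, 0, 0], [0, 0, 0, 0]]}}

```text
time: 52.15
tool_pos: [744.3, -41.8, 205.6]
tcp_rot: [-1.57, 0.001, 0.02]
contact_force: [-0.1, -0.7, -0.3]
grip_width: 8.6
```

```bash
python3 - <<'E'
from h import *
o=bot.get_obs(); print(o['time'],np.round(o['tool_pos'],1),np.round(o['contact_force'],1))
p=shot('wrist'); print('cam',np.round(p['c2w'][:3,3],1))
def edges(c,p,z):
    l=p['img'][:,c-2:c+3].astype(float).mean(1); g=np.abs(np.diff(cv2.GaussianBlur(l[:,None].astype(np.float32),(1,3),0)[:,0],axis=0)).sum(1)
    return [(r,l[r-3].astype(int).tolist(),l[r+4].astype(int).tolist(),np.round(ray(p,[[c,r+.5]],z)[0][:2],1).tolist()) for r in range(20,255) if g[r]>15 and g[r]==g[r-2:r+3].max()]
for c in (262,300):
    print(c)
    for e in edges(c,p,85): print(e)
for r in (100,): print('front z42 via rows 60-110',[ (x[0],np.round(ray(p,[[280,x[0]+.5]],42)[0][:2],1).tolist()) for x in edges(280,p,42) if x[0]<140])
for n in('scene','top'):
    s=shot(n); print(n); find(s,['bin','spray_can','carton'])
    for d in vision.regions_of(s,'bin')[:4]:
        ys,xs=np.nonzero(d['mask']); print(round(d['confidence'],2),xs.mean().round(),ys.mean().round(),len(xs))
E
```

```text
52.15 [744.3 -41.8 205.6] [-0.1 -0.7 -0.3]
cam [661.8 -44.1 357.4]
262
(26, [158, 138, 95], [54, 56, 58], [594.5, -59.3])
(54, [52, 54, 56], [35, 39, 38], [615.6, -59.2])
(59, [38, 39, 40], [39, 123, 65], [619.5, -59.2])
(81, [39, 123, 63], [150, 143, 124], [636.8, -59.1])
(87, [154, 148, 128], [53, 54, 55], [641.6, -59.1])
(100, [50, 52, 54], [86, 56, 56], [652.3, -59.1])
(104, [62, 64, 65], [148, 30, 25], [655.6, -59.0])
(113, [148, 30, 25], [224, 57, 45], [663.2, -59.0])
(122, [224, 55, 43], [184, 177, 157], [670.8, -59.0])
(128, [202, 192, 170], [235, 229, 214], [676.0, -59.0])
(137, [234, 228, 213], [88, 90, 91], [683.9, -58.9])
(153, [85, 87, 87], [232, 226, 211], [698.3, -58.9])
(161, [232, 226, 211], [22, 62, 118], [705.6, -58.9])
(168, [22, 62, 118], [47, 119, 200], [712.1, -58.8])
(176, [47, 119, 200], [32, 61, 107], [719.7, -58.8])
(180, [31, 82, 149], [44, 46, 48], [723.5, -58.8])
(185, [38, 42, 51], [82, 84, 85], [728.4, -58.8])
(191, [82, 85, 86], [46, 47, 49], [734.2, -58.8])
(199, [47, 48, 49], [128, 121, 104], [742.2, -58.8])
(217, [128, 122, 104], [155, 140, 108], [
[... 1158 characters left out ...]
8.2, -21.2])
(244, [46, 47, 48], [131, 128, 113], [788.7, -20.3])
front z42 via rows 60-110 [(26, [583.6, -44.7]), (54, [608.0, -44.2]), (59, [612.4, -44.1]), (81, [632.5, -43.6]), (87, [638.1, -43.5]), (104, [654.3, -43.2]), (114, [664.0, -43.0]), (123, [672.9, -42.8]), (128, [677.9, -42.7]), (137, [687.0, -42.5])]
scene
bin [([724.0, 95.0, 62.0], 0.94), ([729.0, -41.0, 65.0], 0.77)]
spray_can [([551.0, -348.0, 81.0], 0.94)]
carton [([559.0, 358.0, 59.0], 0.58), ([726.0, -44.0, 64.0], 0.47)]
0.9 262.0 252.0 504
0.75 253.0 278.0 726
0.69 285.0 268.0 394
top
bin [([684.0, 115.0, 62.0], 0.58)]
spray_can [([532.0, -350.0, 111.0], 0.73)]
carton [([542.0, 349.0, 58.0], 0.96)]
0.72 240.0 159.0 602
```

```bash
python3 - <<'E'
from h import *
print(job.close_job(), bot.get_obs()['time'])
E
```

```text
the job is handed in; nothing more can be done
the job is handed in; nothing more can be done
```

The loose bin is in the free bay, front towards the robot and, as far as my checks can tell, home against the stop bar. I handed the job in at about 52 s with the arm clear.

**How it was done:** I carried the bin into the bay mouth and pushed it until the shelf blocked the gripper. I then moved it the rest of the way by reaching down through the slat gaps. The first 10 mm or so came from pushes on the bin's back wall. After that I pinched its left side wall and dragged it about 3 mm at a time, at about 2–5 N.

**Last checks:**
- **Home:** the final drag met a stiff stop, with force rising to 11 N before any slat was reached, so I took that as the bar. I could not see the bar contact directly. The bin's front ended about 31 mm behind the shelf edge, inside the 18–34 mm expected.
- **Pose:** the back wall is square to the rack. I saw no sign of tilt in the last view, but I did not measure it separately.
- **Other objects:** the spray can and carton read within about 3 mm of where they started. The two other bins showed no clear movement, but I did not compare them precisely.

**What failed or disagreed:**
- A downward wedging push reached 30 N and tipped the bin briefly; it fell back flat.
- Pushes on the cartons, and spreading the fingers inside the walls, moved the bin hardly or not at all.
- An earlier stop that I took for the bar was slat 5, found by probing, so I seated the bin again.
- One arm command was refused because I gave an out-of-range gripper value; nothing moved.

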